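# Pack the two-layer field sampling case

### The arm

A 7-joint arm with a two-finger parallel gripper is mounted at the origin on the work surface. World frame = base frame: x ahead of the robot, y to its left, z up, the work surface at z = 0. Lengths are in m, angles in degrees, forces in N, time in s.
With the tool pointing down it reaches from about 0.4 to 0.85 m from the base axis. Payload 4.4 kg.
Tool frame: the origin (TCP) lies midway between the tips of the shut fingers; the grasp point (between the pads) lies 19 mm behind it; z points along the fingers, y is the direction in which the jaws open and shut (so a half turn about z gives the same grasp; the last joint's range is limited). The gripper opens to 94 mm and grips with 3 to 60 N. Pads are 16 mm wide; open, the fingers measure 119 mm over their backs; the gripper's body (75 mm by 177 mm) begins 78 mm behind the grasp point.
Start: joints at [-79.802, 36.005, 2.206, 86.941, -1.547, 57.084, -1.146], TCP at [0.157, 0.631, 0.205] pointing down, gripper open.
Joint ranges: [-175.42, 175.42], [-21.48, 121.26], [-71.46, 75.88], [10.55, 141.38], [-63.04, 243.04], [13.31, 113.54], [-168.57, 168.57]. Speed limits (degrees/s): [147.25, 147.25, 180, 180, 180, 180, 180].

### API

Orientations are given as a 3x3 rotation matrix whose columns are the frame's x, y, z axes.
In Python, from rig import env, vision gives the robot as it stands.
- The arm moves only by the shell command python3 -m jog 'ROWS'. ROWS is JSON, a list of rows, each a list of 7 numbers: the shift along the tool's x, y, z each as a share of 800 mm, from -1 to 1, then the turn, a rotation vector about the tool's x, y, z each as a share of 5 degrees, from -1 to 1, then the gripper command: -1 is fully open, 1 is shut, values between are in proportion. A call has 1 to 12 rows; each row shifts and turns the commanded pose from where the row before left it, along the tool's axes as they then stand; what a row does not reach is not made up. A row lasts 1/8 s, in which the tool goes at most 62.5 mm and 10.7 degrees, less where a joint would pass 70% of its speed; a pose out of reach is approached as far as the arm can. A call with a number of a shift or a turn outside -1 to 1 is refused whole. A call with a gripper value outside its range is refused whole. The fingers move at their own pace and stop on an object; the grip force is fixed at half the most. Time passes only in rows, so rows that do not move let the fingers close. It gives the time, the measured TCP pose, the force and the opening at its end, in the units of the state.
- env.read_state(): the state, without advancing time (a new reading comes with each control period).
- vision.capture(name): name is "side" or "top" or "wrist"; returns a dict with "image" (480x640x3 uint8, red, green, blue), "camera_matrix" (3x3 intrinsics, pixels), "dist" ([k1, k2, p1, p2, k3] as OpenCV has them; the pictures are not rectified), "world_from_camera" (4x4, takes a point from camera to world coordinates). Camera axes: x right, y down, z forward; pixel columns grow to the right and rows downward; lengths in m; the calibration is good to about 2 mm. A picture is of the moment at which its call begins. There is no depth.
- env.close_job(): hands the job in, once; it reports no verdict.
The state is a dict: "time": time; "qpos": joint angles; "joint_velocities": joint speeds; "joint_efforts": joint torques, N m; "eef_pos": TCP position; "tool_rot": TCP orientation; "force": force on the tool from outside, world axes, zero at the start; "moment": the same for the moment, N m; "width": opening from 0.0 (shut) to 1.0 (fully open).
Only numpy, scipy, OpenCV 4.12 (cv2) and the standard library are available. Lean on these libraries where they do the work, as an engineer would, in place of code of your own. Each camera call takes 0.05 s, during which the arm holds its last target. There are 200 camera calls.

### The job

Pack the field sampling case: take the narrow-necked bottle out of the slanted rack and stand it in the one empty well in the bottom of the case, then fit the divider tray level on its corner posts over the four bottles, and lay the glass syringe in the tray's V cradle. It is glass and instrument ware: set each piece down gently, do not let it drop, and leave everything else as it is.

Things in the scene. Friction and masses are not known exactly. Their poses are not given: they have to be found in the camera images.
- bottle_center (a point): Bottle to pack: amber glass, 0.13 kg, 50 mm diameter, 90 mm tall. Point on its axis, half-way up; z along the axis to the cap. 50 mm wide up to +1 mm, neck 28 mm wide from +13, white screw cap 38 mm wide from +21 to +45 mm (middle at +33). Starts in either socket of the slanted rack, leaning 30 degrees, lowest 34 mm inside the socket: draw it out along its axis.
- rack: White slanted bottle rack, fixed: base 100 x 190 mm and a block, at most 83 mm high, with two round sockets (58 mm wide, 34 mm deep) 80 mm apart along its y. Both lean 30 degrees from vertical towards its -x, which faces the robot. Origin under its centre on the bench; z up.
- jar_center (a point): The rack's other vessel, not part of the job: squat amber jar, 50 mm diameter, 58 mm tall, flat white lid as wide as the jar, no neck. Point on its axis, half-way up; z along the axis to the lid.
- case: Black open case, fixed. Origin under its centre on the bench; z up. Inside 236 x 196 mm (long along x), outside 262 x 222; rim 128 mm high, its top 12 mm flares outwards. Grey insert in the bottom, top at 44 mm, has four round wells 58 mm wide, floor at 8 mm, mouths chamfered. Tray rests on four corner posts 104 mm high; bottle tops are at 98 mm.
- well0 (a point): Well of the case at x +58, y +46 mm in the case's frame. The point lies 53 mm above the bench, where the middle of a bottle standing in the well is.
- well1 (a point): Well of the case at x +58, y -46 mm in the case's frame. The point lies 53 mm above the bench, where the middle of a bottle standing in the well is.
- well2 (a point): Well of the case at x -58, y +46 mm in the case's frame. The point lies 53 mm above the bench, where the middle of a bottle standing in the well is.
- well3 (a point): Well of the case at x -58, y -46 mm in the case's frame. The point lies 53 mm above the bench, where the middle of a bottle standing in the well is.
- packed0_center (a point): One of three bottles, the same kind as the one to pack, already standing in three of the four wells (which three varies); to be left there. Point on its axis, half-way up.
- packed1_center (a point): One of three bottles, the same kind as the one to pack, already standing in three of the four wells (which three varies); to be left there. Point on its axis, half-way up.
- packed2_center (a point): One of three bottles, the same kind as the one to pack, already standing in three of the four wells (which three varies); to be left there. Point on its axis, half-way up.
- tray_grip (a point): Middle of the divider tray's handle: bar 100 (x) x 12 (y) x 14 mm over the tray's centre, 37 mm above its underside, open below between posts at x +-44 mm. Tray: loose, 0.42 kg, flat on the bench, aluminium plate 230 (x) x 190 x 6 mm, 3 mm play a side in the case; blocks of vials, fixed to it, 20 mm high at y -58, x +-75 mm. Seated, this point is 141 mm above the bench; either way round will do.
- tray_cradle (a point): Where the middle of the syringe's barrel lies when it rests in the tray's cradle: tray y +52 mm, 36 mm above its underside. Axes as the tray's; the syringe lies along x, either way round. Cradle: two V saddles at x +-38 mm, 8 mm thick, V sides reach up to 2 mm below this point and 25 mm either side; room for fingers between them.
- syringe_center (a point): Gas-tight syringe, 0.15 kg, 192 mm over all; glass barrel 32 mm diameter x 110 mm. Point on its axis at the barrel's middle, near its centre of mass; lies along its x on the rest, 36 mm above the bench. +x to the nozzle (end at +93 mm), -x to the finger flange (44 x 24 mm plate at -57) and thumb disc (30 mm, end at -94).
- rest: Low steel syringe rest, fixed: base 110 x 56 x 6 mm, two V saddles at x +-38 mm, 8 mm thick, with room for fingers between them. Origin under its centre on the bench; the syringe lies along its x.
- beaker_center (a point): Glass beaker, 68 mm wide, 85 mm tall, not part of the job. Point half-way up its axis.
- wrench_center (a point): Steel wrench 160 mm long lying on the bench, not part of the job. Point near its middle.
- solvent_center (a point): Larger amber solvent bottle on the bench, 72 mm diameter, 140 mm tall, not part of the job. Point half-way up.
- septa_center (a point): Round white tin, 60 mm diameter, 35 mm tall, not part of the job. Point half-way up.
Not all that is in view belongs to the job. Of the things that look like the part that bears syringe_center, the smaller one is meant.

How it is judged:
By the outcome, as a careful person would: the job done as asked, in the order asked, and still so for the second after the job is handed in, with the robot touching nothing.
It also fails if it takes over 72 s, if anything falls off the work surface, if the arm or the gripper's body presses on something with over 40 N, if the wrist force passes 120 N, or if a joint passes its speed limit or range.

## Working session

There is one attempt and no reset: what is moved stays moved. The work goes in short steps, Python scripts to look and compute and a shell command to move; the robot and the scene stay as the last step left them, time stands still between calls to the robot, and variables do not carry over. Pictures are saved under pics/ and viewed, about 8 in all and at most 12, crops included, and the job is handed in when it is done.

```bash
ls; mkdir -p pics
python3 - <<'E'
from rig import env, vision
import cv2, numpy as np
for n in ("top","side"):
    c=vision.capture(n); cv2.imwrite(f"pics/{n}0.png",c["image"][:,:,::-1]); np.savez(f"pics/{n}0.npz",**c)
    print(n,c["camera_matrix"].round(1).tolist(),np.round(c["dist"],4),c["world_from_camera"].round(3).tolist())
s=env.read_state();print(s)
E
```

```text
pics
top [[485.2, 0.0, 327.0], [0.0, 485.2, 235.0], [0.0, 0.0, 1.0]] [-0.1343  0.      0.      0.      0.    ] [[0.001, -0.997, 0.083, 0.455], [-1.0, 0.001, 0.025, 0.01], [-0.025, -0.083, -0.996, 1.17], [0.0, 0.0, 0.0, 1.0]]
side [[608.7, 0.0, 315.5], [0.0, 608.7, 235.1], [0.0, 0.0, 1.0]] [-0.1855  0.      0.      0.      0.    ] [[0.933, -0.203, 0.297, 0.119], [-0.359, -0.519, 0.776, -1.042], [-0.004, -0.831, -0.557, 0.859], [0.0, 0.0, 0.0, 1.0]]
{'time': 0.1, 'qpos': array([-79.80286465,  36.05229197,   2.2045946 ,  86.98779481,
        -1.54470002,  57.08180113,  -1.14831902]), 'joint_velocities': array([-0.08493106, -0.19283472,  0.03199312, -0.24148086,  0.04780443,
       -0.04174633,  0.02047716]), 'joint_efforts': array([ 4.70525338e-03, -5.50791657e+01,  1.14768472e+00, -1.87116551e+01,
       -5.22104488e-02,  1.91995280e-02,  6.90389288e-05]), 'eef_pos': array([0.15675293, 0.63023672, 0.20467546]), 'tool_rot': array([[-9.70423058e-01,  2.41410405e-01, -3.23756294e-04],
       [ 2.41410613e-01,  9.70421781e-01, -1.57596408e-03],
       [-6.62739664e-05, -1.60751009e-03, -9.99998706e-01]]), 'force': array([ 0.62729656, -0.42870282, -0.21925586]), 'moment': array([-0.00605147,  0.01354446,  0.01761901]), 'width': 0.9998272996252305}
```

View pics/top0.png

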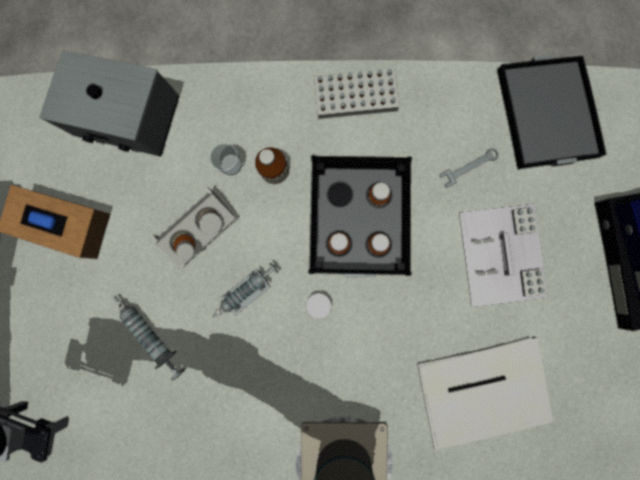

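View pics/side0.png

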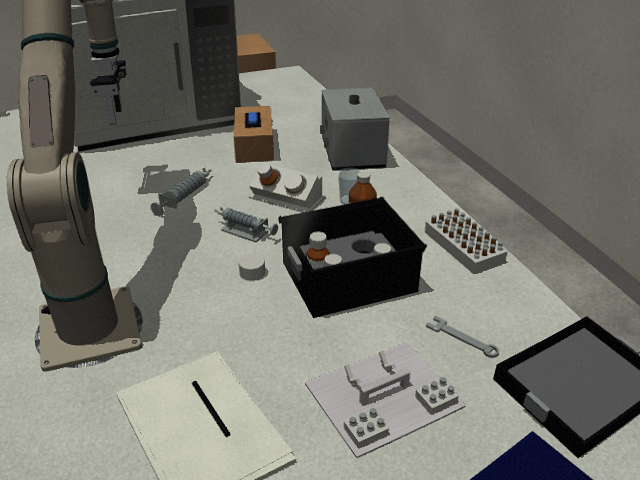

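```bash
cat > h.py <<'E'
import numpy as np, cv2
from scipy.spatial.transform import Rotation as Rn
from rig import env, vision
def cap(n,f):
    c=vision.capture(n); np.savez(f"pics/{f}.npz",**c); cv2.imwrite(f"pics/{f}.png",c["image"][:,:,::-1]); return c
def ray(c,uv):
    p=cv2.undistortPoints(np.array(uv,float).reshape(-1,1,2),c["camera_matrix"],c["dist"]).reshape(-1,2)
    T=c["world_from_camera"]; d=np.c_[p,np.ones(len(p))]@T[:3,:3].T
    return T[:3,3],d
def plane(c,uv,z):
    o,d=ray(c,uv); return o+d*((np.broadcast_to(z,len(d))-o[2])/d[:,2])[:,None]
def tri(c1,u1,c2,u2):
    o1,d1=ray(c1,[u1]);o2,d2=ray(c2,[u2]);d1,d2=d1[0],d2[0]
    s=np.linalg.lstsq(np.c_[d1,-d2],o2-o1,rcond=None)[0]
    a,b=o1+s[0]*d1,o2+s[1]*d2; return (a+b)/2,np.linalg.norm(a-b)
def proj(c,P):
    T=np.linalg.inv(c["world_from_camera"])
    return cv2.projectPoints(np.array(P,float).reshape(-1,1,3),cv2.Rodrigues(T[:3,:3])[0],T[:3,3],c["camera_matrix"],c["dist"])[0].reshape(-1,2)
def frame(axis_z,jaw):           # tool rotation: z along axis_z, y nearest jaw (sign free)
    z=np.array(axis_z,float);z/=np.linalg.norm(z);y=np.array(jaw,float);y-=z*(y@z);y/=np.linalg.norm(y)
    return np.c_[np.cross(y,z),y,z]
def go(p,R,grasp=True,s=None):
    """steps from commanded~measured pose to grasp point p, rotation R: separate shift (now axes) and turn, and total"""
    s=s or env.read_state(); R0=np.array(s["tool_rot"]); p0=np.array(s["eef_pos"])
    best=min((R,R@np.diag([-1,-1,1])),key=lambda X:Rn.from_matrix(R0.T@X).magnitude())
    t=np.array(p)+(best[:,2]*0.019 if grasp else 0)
    w=np.degrees(Rn.from_matrix(R0.T@best).as_rotvec())
    print("tcp target",t.round(4),"shift first(mm, tool axes)",(R0.T@(t-p0)*1000).round(1),"share",(R0.T@(t-p0)/.8).round(4),
      "| turn deg",w.round(2),"share",(w/5).round(3),"| shift after turn share",(best.T@(t-p0)/.8).round(4))
    return t,best
E
python3 - <<'E'
from h import *
t=cv2.imread("pics/top0.png");s=cv2.imread("pics/side0.png")
def z(i,x,y,w,h,k): return cv2.resize(i[y:y+h,x:x+w],None,fx=k,fy=k,interpolation=cv2.INTER_CUBIC)
o=np.zeros((600,800,3),np.uint8)
for im,x,y in ((z(t,150,180,135,140,3),0,0),(z(t,300,145,120,135,3),405,0),(z(t,450,195,110,120,3)[:195],405,405),(z(s,210,150,125,60,3),0,420)):
    h,w=im.shape[:2];h=min(h,600-y);w=min(w,800-x);o[y:y+h,x:x+w]=im[:h,:w]
cv2.imwrite("pics/crop1.png",o)
E
```

```text
(no output)
```

View pics/crop1.png

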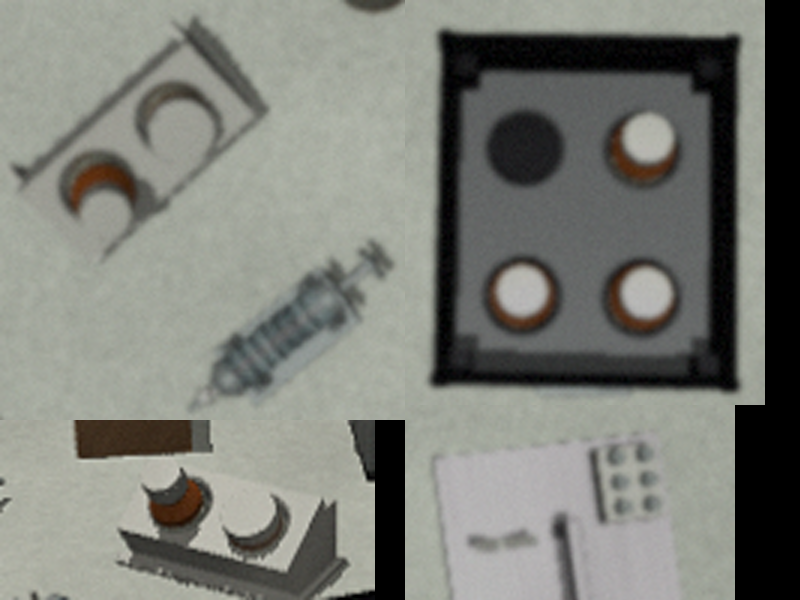

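Run:
```python
from h import *
t=dict(np.load("pics/top0.npz"));s=dict(np.load("pics/side0.npz"))
f=lambda x,y,X,Y:(x/3+X,y/3+Y)
print("cap",tri(t,f(105,212,150,180),s,(264.6,170.5)))
r=plane(t,[f(x-405,y,300,145) for x,y in((442,33),(738,38),(434,383),(737,388))],.128);print("rim",r.round(3),r.mean(0))
print("sides",np.linalg.norm(r[0]-r[1]),np.linalg.norm(r[0]-r[2]))
w=plane(t,[f(525-405,148,300,145)],.044);print("well",w)
n=plane(t,[(215,315),(278.3,264)],.036);print("syr",n,np.linalg.norm(n[0]-n[1]))
# tray: white-ish mask corners approx
print("tray",plane(t,[(460,212),(538,205),(471,305),(548,296)],.006).round(3), "handle",plane(t,[(503,233),(508,275)],.044).round(3))
print("rack top edge",plane(t,[f(190,22,150,180),f(20,175,150,180)],.06).round(3))
```

```text
cap (array([0.50894744, 0.3571763 , 0.0986584 ]), np.float64(0.0007353497680727819))
rim [[ 0.716  0.068  0.128]
 [ 0.712 -0.148  0.128]
 [ 0.461  0.073  0.128]
 [ 0.457 -0.143  0.128]] [ 0.58632706 -0.03734303  0.128     ]
sides 0.21644857080787025 0.25520748031739093
well [[0.64454433 0.00781551 0.044     ]]
syr [[0.3609248  0.30205731 0.036     ]
 [0.48141345 0.15266768 0.036     ]] 0.19192388341518
tray [[ 0.608 -0.284  0.006]
 [ 0.625 -0.48   0.006]
 [ 0.383 -0.306  0.006]
 [ 0.402 -0.499  0.006]] handle [[ 0.553 -0.376  0.044]
 [ 0.454 -0.385  0.044]]
rack top edge [[0.66  0.305 0.06 ]
 [0.54  0.439 0.06 ]]
```

Run:
```python
from h import *
a=np.array([-.372,-.333,.866]);C=np.array([.509,.357,.0987])
go(C+.15*a,frame(-a,[-.667,.745,0]))
c=cap("wrist","w0");s=env.read_state()
T=c["world_from_camera"];R=s["tool_rot"];print("cam in tool",(R.T@(T[:3,3]-s["eef_pos"])).round(3),(R.T@T[:3,:3]).round(3).tolist(),c["camera_matrix"][0,0])
```

```text
tcp target [0.4603 0.3134 0.2121] shift first(mm, tool axes) [-371.  -234.2   -7.1] share [-0.4638 -0.2928 -0.0088] | turn deg [-14.67 -27.58 -54.47] share [ -2.933  -5.516 -10.894] | shift after turn share [-0.0207 -0.5482  0.0012]
cam in tool [ 0.077  0.    -0.179] [[-0.001, -0.964, -0.266], [1.0, -0.0, -0.001], [0.001, -0.266, 0.964]] 375.5651643976788
```

```bash
python3 -m jog '[[-0.058,-0.0366,-0.001,0,0,0,-1],[-0.058,-0.0366,-0.001,0,0,0,-1],[-0.058,-0.0366,-0.001,0,0,0,-1],[-0.058,-0.0366,-0.001,0,0,0,-1],[-0.058,-0.0366,-0.001,0,0,0,-1],[-0.058,-0.0366,-0.001,0,0,0,-1],[-0.058,-0.0366,-0.001,0,0,0,-1],[-0.058,-0.0366,-0.002,0,0,0,-1]]'; python3 -m jog '[[0,0,0,-0.25,-0.46,-0.91,-1],[0,0,0,-0.25,-0.46,-0.91,-1],[0,0,0,-0.25,-0.46,-0.91,-1],[0,0,0,-0.25,-0.46,-0.91,-1],[0,0,0,-0.25,-0.46,-0.91,-1],[0,0,0,-0.25,-0.46,-0.91,-1],[0,0,0,-0.25,-0.46,-0.91,-1],[0,0,0,-0.25,-0.46,-0.91,-1],[0,0,0,-0.25,-0.46,-0.91,-1],[0,0,0,-0.25,-0.46,-0.91,-1],[0,0,0,-0.25,-0.46,-0.91,-1],[0,0,0,-0.19,-0.46,-0.88,-0.3]]'
python3 - <<'E'
from h import *
c=cap("wrist","w1");s=env.read_state();print(s["qpos"],s["width"])
a=np.array([-.372,-.333,.866]);C=np.array([.509,.357,.0987])
go(C+.15*a,frame(-a,[-.667,.745,0])); print(proj(c,[C]))
E
```

```text
time: 1.15
eef_pos: [0.4615, 0.3125, 0.2126]
tool_rot: [[-0.97, 0.241, -0.0], [0.241, 0.97, -0.0], [0.0, -0.0, -1.0]]
force: [0.7, 1.8, -0.6]
width: 1.001
time: 2.65
eef_pos: [0.4589, 0.307, 0.2061]
tool_rot: [[-0.725, -0.594, 0.349], [-0.528, 0.805, 0.272], [-0.443, 0.013, -0.897]]
force: [-0.3, -0.5, 0.2]
width: 0.924
[-10.44351665  21.35284748 -33.54762903 128.23972444  61.23879958
  14.03732868  29.43629333] 0.8878802246685205
tcp target [0.4603 0.3134 0.2121] shift first(mm, tool axes) [-8.   5.4 -3.4] share [-0.01    0.0068 -0.0042] | turn deg [-1.91 -3.67 -4.95] share [-0.382 -0.734 -0.99 ] | shift after turn share [-0.0108  0.006  -0.0033]
[[332.48718745 242.22359874]]
```

View pics/w1.png

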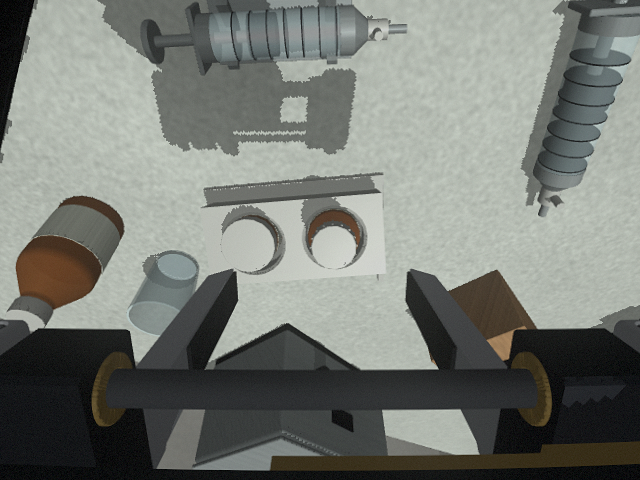

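```bash
python3 - <<'E'
from h import *
c=dict(np.load("pics/w1.npz"));t=dict(np.load("pics/top0.npz"))
for z in(.04,.06,.08):
    p=plane(c,[(252,243),(336,238)],z);d=p[1]-p[0];print(z,p.round(4).tolist(),np.linalg.norm(d).round(4),(d/np.linalg.norm(d)).round(3))
print("edge dir",[ (lambda p:((p[1]-p[0])/np.linalg.norm(p[1]-p[0])).round(3))(plane(c,e,z)) for e,z in(([(204,207),(382,193)],.03),([(222,281),(385,273)],.08))])
print("cap",tri(t,(185,250.7),c,(334,246)))
# automatic cap blob
for n,c0,b in(("w",c,(300,215,370,275)),("t",t,(168,230,200,262))):
    im=c0["image"][b[1]:b[3],b[0]:b[2]].astype(int);print(n,im.mean((0,1)),im[im.shape[0]//2,im.shape[1]//2])
E
python3 - <<'E'
from h import *
s=env.read_state();print(s["time"],s["eef_pos"],s["tool_rot"].round(3).tolist(),s["qpos"].round(1))
E
```

```text
0.04 [[0.6022, 0.3231, 0.04], [0.5443, 0.3914, 0.04]] 0.0895 [-0.647  0.763  0.   ]
0.06 [[0.5843, 0.3159, 0.06], [0.5303, 0.3795, 0.06]] 0.0834 [-0.647  0.763  0.   ]
0.08 [[0.5664, 0.3086, 0.08], [0.5164, 0.3676, 0.08]] 0.0773 [-0.647  0.763  0.   ]
edge dir [array([-0.661,  0.751,  0.   ]), array([-0.64 ,  0.769,  0.   ])]
cap (array([0.50856038, 0.35667204, 0.10336697]), np.float64(0.0023336245994612743))
w [165.50214286 164.8547619  156.66690476] [203 207 199]
t [119.89550781 115.33007812 105.06933594] [155 155 147]
2.7 [0.45886465 0.30570373 0.20550184] [[-0.723, -0.596, 0.349], [-0.53, 0.803, 0.272], [-0.442, 0.011, -0.897]] [-10.4  21.4 -33.5 128.2  61.2  14.   29.4]
```

Run:
```python
from h import *
s=env.read_state();a=np.array([-.38,-.325,.866]);C=np.array([.5087,.357,.100])
go(C-.012*a,s["tool_rot"])
```

```text
tcp target [0.5199 0.3661 0.0726] shift first(mm, tool axes) [-17.3  10.6 156.9] share [-0.0217  0.0133  0.1962] | turn deg [0. 0. 0.] share [0. 0. 0.] | shift after turn share [-0.0217  0.0133  0.1962]
```

```bash
python3 -m jog '[[-0.011,0.0065,0,0,0,0,-0.3],[-0.011,0.0065,0,0,0,0,-0.3],[0,0,0.04,0,0,0,-0.3],[0,0,0.04,0,0,0,-0.3],[0,0,0.03,0,0,0,-0.3],[0,0,0,0,0,0,-0.3]]'
python3 - <<'E'
from h import *
c=cap("wrist","w2");s=env.read_state();a=np.array([-.38,-.325,.866]);C=np.array([.5087,.357,.100])
go(C-.012*a,s["tool_rot"]);print(s["qpos"].round(1),proj(c,[C]))
E
```

```text
time: 3.45
eef_pos: [0.496, 0.3499, 0.1339]
tool_rot: [[-0.726, -0.593, 0.347], [-0.528, 0.805, 0.271], [-0.44, 0.014, -0.898]]
force: [0.3, -0.5, 1.2]
width: 0.648
tcp target [0.5199 0.3661 0.0726] shift first(mm, tool axes) [ 1.6 -1.9 68.7] share [ 0.002  -0.0024  0.0858] | turn deg [0. 0. 0.] share [0. 0. 0.] | shift after turn share [ 0.002  -0.0024  0.0858]
[-19.   32.2 -26.7 124.7  94.1  14.2  -3.5] [[318.10152128 258.22039919]]
```

View pics/w2.png

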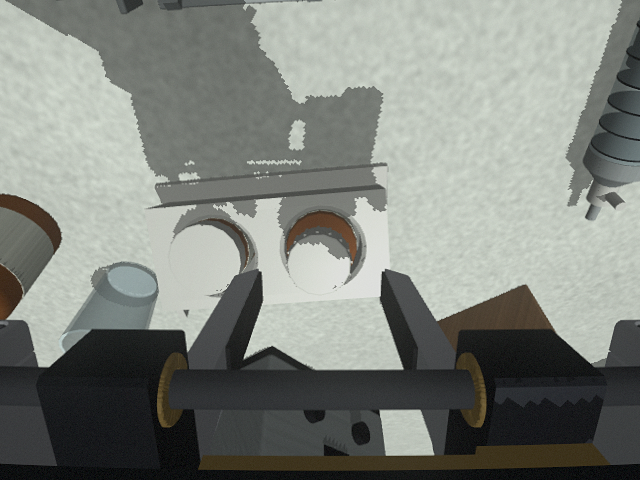

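```bash
python3 -m jog '[[-0.001,-0.001,0.03,0,0,0,-0.3],[0,0,0.03,0,0,0,-0.3],[0,0,0.018,0,0,0,-0.3],[0,0,0.006,0,0,0,-0.3],[0,0,0,0,0,0,1],[0,0,0,0,0,0,1],[0,0,0,0,0,0,1],[0,0,0,0,0,0,1],[0,0,0,0,0,0,1]]'
python3 - <<'E'
from h import *
s=env.read_state();a=np.array([-.38,-.325,.866]);C=np.array([.5087,.357,.100])
print(s["width"]*94,s["force"],s["qpos"].round(1));print((s["tool_rot"].T@a*60/800).round(4));go(C-.012*a+.06*a,s["tool_rot"])
E
```

```text
time: 4.62
eef_pos: [0.5201, 0.3677, 0.0768]
tool_rot: [[-0.725, -0.594, 0.349], [-0.527, 0.804, 0.274], [-0.443, 0.014, -0.896]]
force: [-3.0, -2.5, 8.5]
width: 0.401
37.72075722058799 [-2.95011726 -2.48216421  8.45805263] [-16.6  41.5 -31.4 122.3 110.2  20.6 -16.7]
[ 0.0047 -0.0017 -0.0748]
tcp target [0.4971 0.3466 0.1245] shift first(mm, tool axes) [  6.6  -2.6 -56.6] share [ 0.0083 -0.0032 -0.0707] | turn deg [0. 0. 0.] share [0. 0. 0.] | shift after turn share [ 0.0083 -0.0032 -0.0707]
```

```bash
python3 -m jog '[[0.001,-0.0004,-0.015,0,0,0,1],[0.001,-0.0004,-0.015,0,0,0,1],[0.001,-0.0004,-0.015,0,0,0,1],[0.001,-0.0004,-0.015,0,0,0,1],[0.001,-0.0004,-0.02,0,0,0,1],[0,0,-0.02,0,0,0,1],[0,0,0,0,0,0,1]]'
python3 - <<'E'
from h import *
c=cap("side","s1");s=env.read_state();print(s["width"]*94)
cw=cap("wrist","w3");h=cv2.resize(c["image"][90:270,180:480],None,fx=2.6,fy=2.6)[:,:,::-1];
w=cw["image"][200:400,180:460,::-1]
o=np.zeros((600,800,3),np.uint8);h=h[:,:780];o[:h.shape[0],:h.shape[1]]=h;w=cv2.resize(w,(185,132));o[468:,:185]=w
cv2.imwrite("pics/s1c.png",o)
E
```

```text
time: 5.5
eef_pos: [0.4909, 0.3405, 0.1462]
tool_rot: [[-0.727, -0.591, 0.35], [-0.526, 0.806, 0.271], [-0.443, 0.013, -0.897]]
force: [-0.1, 0.7, -0.9]
width: 0.401
37.94028682996012
```

View pics/s1c.png

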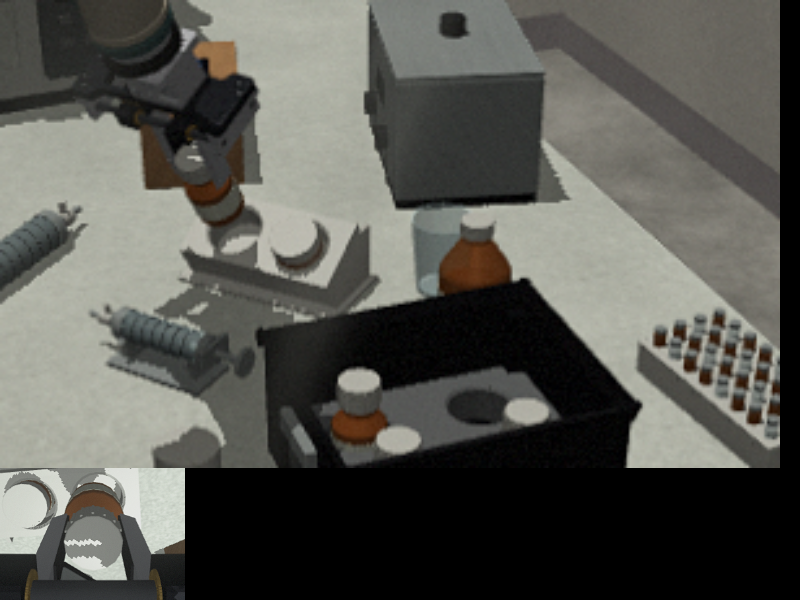

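```bash
cat >> h.py <<'E'
CX=np.array([.99981,-.0195,0]);CY=np.array([.0195,.99981,0]);CC=np.array([.5863,-.0373,0])
WELL=CC+.058*CX+.046*CY
BT=np.array([-.063,.023,.998]); BT/=np.linalg.norm(BT)   # bottle down direction in the tool
def Rplace():
    # tool z such that R@BT=-z_world, jaw along case y
    A=frame(BT,[0,1,0]);B=frame([0,0,-1],CY); return B@A.T
E
python3 - <<'E'
from h import *
R=Rplace();p=np.r_[WELL[:2],.25];print(R.round(3),p)
go(p,R)
s=env.read_state();print("up 90mm",(s["tool_rot"].T@[0,0,.09]/.8).round(4))
E
```

```text
[[-0.998  0.019 -0.063]
 [ 0.021  1.    -0.022]
 [ 0.063 -0.023 -0.998]] [0.64518598 0.00756026 0.25      ]
tcp target [0.644  0.0071 0.231 ] shift first(mm, tool axes) [  26.4 -358.4 -114. ] share [ 0.033  -0.448  -0.1425] | turn deg [ 9.38 28.93 36.69] share [1.876 5.785 7.338] | shift after turn share [-0.1928 -0.4156 -0.1103]
up 90mm [-0.0497  0.0015 -0.1009]
```

```bash
python3 -m jog '[[-0.02,0,-0.04,0,0,0,1],[-0.02,0,-0.04,0,0,0,1],[-0.01,0,-0.02,0,0,0,1],[0,0,0,0.23,0.72,0.92,1],[0,0,0,0.23,0.72,0.92,1],[0,0,0,0.23,0.72,0.92,1],[0,0,0,0.23,0.72,0.92,1],[0,0,0,0.23,0.72,0.92,1],[0,0,0,0.23,0.72,0.92,1],[0,0,0,0.23,0.72,0.92,1],[0,0,0,0.26,0.74,0.9,1]]'
python3 - <<'E'
from h import *
go(np.r_[WELL[:2],.25],Rplace());print(env.read_state()["qpos"].round(1))
E
```

```text
time: 6.98
eef_pos: [0.4931, 0.3394, 0.2235]
tool_rot: [[-0.998, 0.023, -0.065], [0.025, 0.999, -0.025], [0.065, -0.026, -0.998]]
force: [0.5, -0.3, -1.5]
width: 0.405
tcp target [0.644  0.0071 0.231 ] shift first(mm, tool axes) [-158.3 -328.7   -9.2] share [-0.1979 -0.4109 -0.0115] | turn deg [-0.17 -0.11 -0.23] share [-0.034 -0.022 -0.046] | shift after turn share [-0.1963 -0.4117 -0.0124]
[-12.1  38.1 -42.2  89.4  24.8  66.5  29.1]
```

```bash
python3 -m jog '[[-0.022,-0.046,-0.001,0,0,0,1],[-0.022,-0.046,-0.001,0,0,0,1],[-0.022,-0.046,-0.001,0,0,0,1],[-0.022,-0.046,-0.001,0,0,0,1],[-0.022,-0.046,-0.001,0,0,0,1],[-0.022,-0.046,-0.001,0,0,0,1],[-0.022,-0.046,-0.001,0,0,0,1],[-0.022,-0.046,-0.001,0,0,0,1],[-0.02,-0.043,-0.002,-0.02,-0.02,-0.04,1],[0,0,0,0,0,0,1]]'
python3 - <<'E'
from h import *
go(np.r_[WELL[:2],.25],Rplace());print(env.read_state()["width"])
a=cap("wrist","w4");b=cap("side","s2")
o=np.zeros((600,800,3),np.uint8);o[:350,:640]=a["image"][:350,:,::-1]
o[350:600,:420]=cv2.resize(b["image"][125:325,240:440],(420,420))[:250,:,::-1]
print(proj(a,[np.r_[WELL[:2],.044]]));cv2.imwrite("pics/v4.png",o)
E
```

```text
time: 8.22
eef_pos: [0.6442, 0.0026, 0.2286]
tool_rot: [[-0.998, 0.024, -0.063], [0.026, 0.999, -0.024], [0.062, -0.025, -0.998]]
force: [-0.5, 0.2, -1.8]
width: 0.397
tcp target [0.644  0.0071 0.231 ] shift first(mm, tool axes) [ 0.4  4.5 -2.5] share [ 0.0005  0.0056 -0.0032] | turn deg [-0.11  0.05 -0.29] share [-0.022  0.011 -0.058] | shift after turn share [ 0.0005  0.0056 -0.0032]
0.3974520920036882
[[330.92109329 222.88091834]]
```

View pics/v4.png

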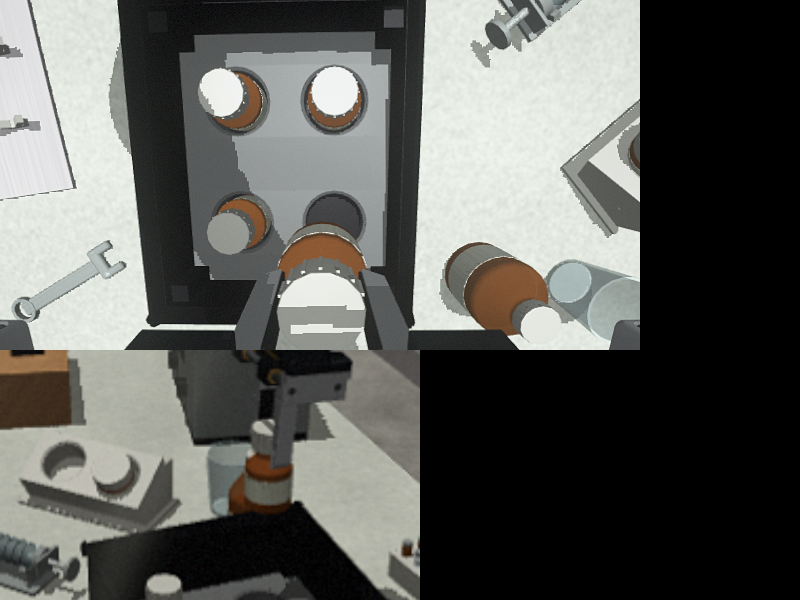

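Run:
```python
from h import *
t=dict(np.load("pics/top0.npz"));w=dict(np.load("pics/w4.npz"))
g=cv2.cvtColor(t["image"],cv2.COLOR_RGB2GRAY);r=g[178:210,324:358];th=(int(r.min())+int(np.median(r)))/2
m=(r<th+8).astype(np.uint8);k=max(cv2.findContours(m,0,1)[0],key=cv2.contourArea);(x,y),rad=cv2.minEnclosingCircle(k);M=cv2.moments(m,True)
print("top",M["m10"]/M["m00"]+324,M["m01"]/M["m00"]+178,rad,plane(t,[(M["m10"]/M["m00"]+324,M["m01"]/M["m00"]+178)],.044))
g=cv2.cvtColor(w["image"],cv2.COLOR_RGB2GRAY)
for y in(200,205,210,215,220): print(y,g[y,292:380:2].tolist())
print(g[180:224:2,334].tolist())
print(plane(w,[(304,219),(366,219),(334,190)],.044))
```

```text
top 339.492600422833 193.97674418604652 12.349031448364258 [[0.64539532 0.00900442 0.044     ]]
200 [157, 160, 157, 159, 157, 158, 161, 161, 161, 154, 107, 100, 48, 45, 52, 72, 70, 71, 69, 73, 73, 70, 71, 73, 71, 71, 73, 43, 44, 43, 60, 106, 104, 159, 159, 156, 158, 158, 160, 159, 159, 159, 160, 158]
205 [159, 158, 156, 158, 159, 158, 160, 154, 108, 98, 45, 69, 69, 71, 68, 69, 70, 69, 69, 71, 71, 73, 70, 71, 69, 71, 67, 68, 69, 73, 43, 44, 43, 112, 109, 159, 157, 156, 159, 158, 157, 154, 158, 157]
210 [157, 156, 157, 157, 156, 157, 146, 109, 55, 54, 65, 67, 66, 65, 67, 66, 68, 67, 70, 69, 66, 68, 71, 69, 65, 69, 68, 65, 66, 67, 67, 65, 42, 43, 77, 107, 143, 154, 156, 156, 157, 156, 155, 156]
215 [156, 155, 156, 158, 156, 147, 112, 73, 50, 68, 68, 67, 65, 68, 64, 71, 67, 68, 66, 65, 68, 68, 68, 67, 69, 67, 65, 63, 65, 67, 68, 71, 66, 59, 47, 84, 110, 156, 156, 156, 154, 155, 156, 156]
220 [154, 155, 155, 154, 157, 137, 107, 53, 64, 65, 64, 62, 70, 69, 65, 65, 66, 64, 66, 66, 65, 64, 66, 62, 65, 64, 69, 65, 67, 66, 64, 64, 64, 58, 55, 69, 110, 139, 153, 154, 155, 156, 154, 152]
[155, 156, 155, 154, 156, 140, 103, 43, 43, 74, 70, 70, 70, 70, 69, 68, 67, 66, 67, 69, 64, 64]
[[ 0.64071594 -0.01914127  0.044     ]
 [ 0.64198163  0.04240313  0.044     ]
 [ 0.61258759  0.01121707  0.044     ]]
```

```bash
python3 -m jog '[[0,0.007,0,-0.02,0.01,-0.06,1],[-0.001,0.001,0.02,0,0,0,1],[-0.002,0.0005,0.03,0,0,0,1],[-0.002,0.0005,0.03,0,0,0,1],[-0.002,0.0005,0.03,0,0,0,1],[-0.001,0,0.02,0,0,0,1],[0,0,0,0,0,0,1]]'
python3 - <<'E'
from h import *
s=env.read_state();print(s["force"])
go([.645,.0095,.089],Rplace())
c=cap("wrist","w5")
R=s["tool_rot"];g=s["eef_pos"]-.019*R[:,2];d=R@BT
print("body edges pred",proj(c,[g+d*.035+np.array([0,e,0])for e in(-.025,.025)]),proj(c,[g+d*.081+np.array([e,0,0])for e in(-.025,)]),"well edge pred",proj(c,[np.array([.645,.0095,.044])+np.array(e) for e in((-.031,0,0),(0,.031,0),(0,-.031,0))]))
cv2.imwrite("pics/v5.png",cv2.resize(c["image"][120:400,180:500,::-1],None,fx=2,fy=2))
E
```

```text
time: 9.2
eef_pos: [0.6422, 0.0138, 0.1246]
tool_rot: [[-0.998, 0.011, -0.065], [0.012, 1.0, -0.019], [0.064, -0.02, -0.998]]
force: [-0.1, 0.1, -2.2]
width: 0.395
[-0.08037566  0.08572109 -2.16382248]
tcp target [0.6438 0.0091 0.07  ] shift first(mm, tool axes) [-5.2 -3.6 54.4] share [-0.0065 -0.0045  0.068 ] | turn deg [ 0.14 -0.07  0.5 ] share [ 0.029 -0.015  0.101] | shift after turn share [-0.0064 -0.0043  0.068 ]
body edges pred [[277.85660934 277.41801919]
 [367.52578507 277.00404695]] [[323.53515943 219.13760716]] well edge pred [[316.92503222 208.87562681]
 [360.26297513 250.95913249]
 [274.99024779 251.4781354 ]]
```

View pics/v5.png

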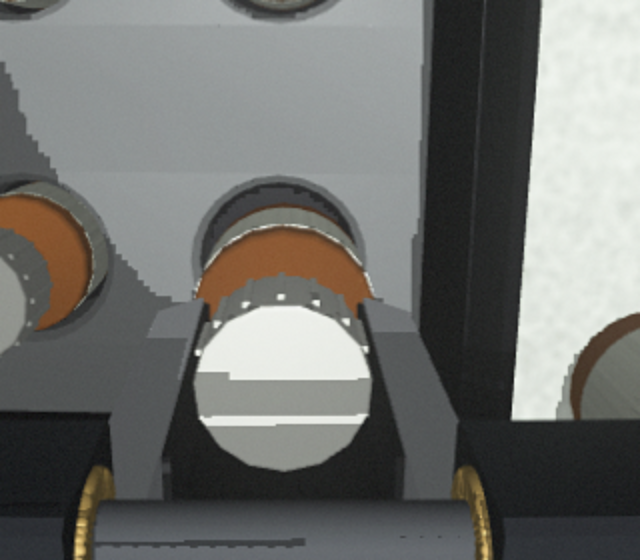

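```bash
python3 -m jog '[[-0.001,-0.0035,0.005,0.03,0,0.1,1],[-0.0005,0,0.015,0,0,0,1],[-0.001,0,0.015,0,0,0,1],[-0.001,0,0.015,0,0,0,1],[-0.0005,0,0.006,0,0,0,1],[0,0,0.003,0,0,0,1],[0,0,0,0,0,0,1]]'
python3 - <<'E'
from h import *
s=env.read_state();print(s["force"],s["moment"])
go([.643,.0105,.089],Rplace())
E
```

```text
time: 10.12
eef_pos: [0.6437, 0.0099, 0.079]
tool_rot: [[-0.998, 0.02, -0.062], [0.022, 1.0, -0.021], [0.061, -0.023, -0.998]]
force: [-0.7, -0.3, -1.8]
width: 0.402
[-0.65097541 -0.30624719 -1.78294594] [ 0.03033498 -0.10772022 -0.03901615]
tcp target [0.6418 0.0101 0.07  ] shift first(mm, tool axes) [1.4 0.3 9.1] share [0.0017 0.0004 0.0113] | turn deg [ 0.03  0.11 -0.05] share [ 0.005  0.021 -0.009] | shift after turn share [0.0017 0.0004 0.0113]
```

```bash
python3 -m jog '[[0.001,0,0.004,0,0,0,1],[0,0,0.003,0,0,0,1],[0,0,0.001,0,0,0,1],[0,0,0.001,0,0,0,1]]';python3 -m jog '[[0,0,0.0013,0,0,0,1],[0,0,0,0,0,0,1]]'
```

```text
time: 10.62
eef_pos: [0.6424, 0.0097, 0.0718]
tool_rot: [[-0.998, 0.02, -0.062], [0.022, 1.0, -0.021], [0.061, -0.023, -0.998]]
force: [0.0, 0.4, -2.4]
width: 0.402
time: 10.88
eef_pos: [0.6423, 0.0096, 0.0707]
tool_rot: [[-0.998, 0.02, -0.062], [0.022, 1.0, -0.021], [0.061, -0.023, -0.998]]
force: [0.5, 0.6, -0.7]
width: 0.4
```

```bash
python3 -m jog '[[0,0,0.001,0,0,0,1],[0,0,0,0,0,0,1]]';python3 -m jog '[[0,0,0.001,0,0,0,1],[0,0,0,0,0,0,1]]'
```

```text
time: 11.12
eef_pos: [0.6422, 0.0096, 0.0699]
tool_rot: [[-0.998, 0.02, -0.062], [0.022, 1.0, -0.021], [0.062, -0.023, -0.998]]
force: [0.6, 0.2, -0.6]
width: 0.404
time: 11.38
eef_pos: [0.6421, 0.0096, 0.0691]
tool_rot: [[-0.998, 0.02, -0.062], [0.022, 1.0, -0.021], [0.062, -0.023, -0.998]]
force: [-0.2, 0.6, -1.2]
width: 0.398
```

```bash
python3 -m jog '[[0,0,0.0015,0,0,0,1],[0,0,0,0,0,0,1]]';python3 -m jog '[[0,0,0.0015,0,0,0,1],[0,0,0,0,0,0,1]]'
```

```text
time: 11.62
eef_pos: [0.642, 0.0096, 0.0678]
tool_rot: [[-0.998, 0.02, -0.062], [0.022, 1.0, -0.021], [0.062, -0.023, -0.998]]
force: [-0.6, 0.3, -0.6]
width: 0.398
time: 11.88
eef_pos: [0.6419, 0.0096, 0.0666]
tool_rot: [[-0.998, 0.02, -0.062], [0.022, 1.0, -0.021], [0.062, -0.023, -0.998]]
force: [-1.0, 0.1, 0.0]
width: 0.401
```

```bash
python3 -m jog '[[0,0,0.001,0,0,0,1],[0,0,0,0,0,0,1]]';python3 -m jog '[[0,0,0.001,0,0,0,1],[0,0,0,0,0,0,1]]'
```

```text
time: 12.12
eef_pos: [0.6419, 0.0095, 0.0659]
tool_rot: [[-0.998, 0.02, -0.062], [0.022, 1.0, -0.021], [0.061, -0.023, -0.998]]
force: [-0.1, 0.7, -2.2]
width: 0.4
time: 12.38
eef_pos: [0.6419, 0.0095, 0.0651]
tool_rot: [[-0.998, 0.02, -0.062], [0.022, 1.0, -0.021], [0.061, -0.023, -0.998]]
force: [0.0, -0.7, -1.7]
width: 0.401
```

```bash
python3 -m jog '[[0,0,0.002,0,0,0,1],[0,0,0,0,0,0,1]]';python3 -m jog '[[0,0,0.0015,0,0,0,1],[0,0,0,0,0,0,1]]'
python3 - <<'E'
from h import *
s=env.read_state();print(s["force"],s["moment"])
b=cap("side","s3");w=cap("wrist","w6")
o=np.hstack([cv2.resize(b["image"][200:280,300:400],(400,320))[:,:,::-1],cv2.resize(w["image"][170:400,200:480,::-1],(390,320))]);cv2.imwrite("pics/v6.png",o)
E
```

```text
time: 12.62
eef_pos: [0.6417, 0.0095, 0.0634]
tool_rot: [[-0.998, 0.02, -0.062], [0.022, 1.0, -0.021], [0.062, -0.023, -0.998]]
force: [0.4, 0.1, -1.2]
width: 0.398
time: 12.88
eef_pos: [0.6417, 0.0095, 0.0623]
tool_rot: [[-0.998, 0.02, -0.062], [0.022, 1.0, -0.021], [0.062, -0.023, -0.998]]
force: [-0.6, 0.4, -1.9]
width: 0.403
[-0.6012841   0.35821279 -1.90150224] [ 0.03163045 -0.14802994  0.02599263]
```

View pics/v6.png

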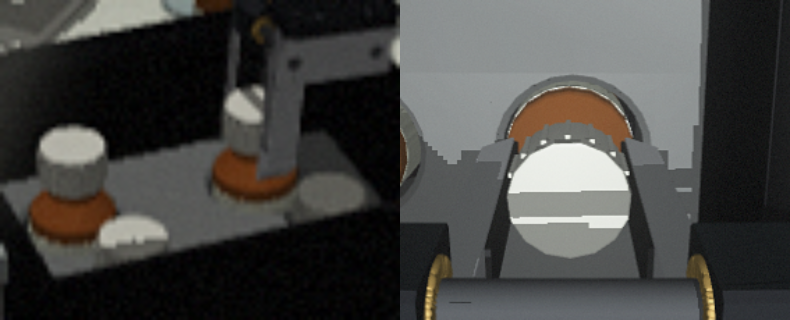

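```bash
python3 - <<'E'
from h import *
b=dict(np.load("pics/s3.npz"));w=dict(np.load("pics/w6.npz"))
for z in(.095,.098,.101,.104): print(z,proj(b,[[.643,.0105,z]]),proj(w,[[.643,.0105,z]]))
# packed reference bottle (nearest to robot, +y): well2
P=CC-.058*CX+.046*CY+[0,.0025,0]; print("packed cap px",proj(b,[np.r_[P[:2],.098]]), "seen", (300+72/4,200+147/4))
E
python3 -m jog '[[0,0,0.0015,0,0,0,1],[0,0,0,0,0,0,1],[0,0,0,0,0,0,1]]'
```

```text
0.095 [[364.99042413 227.5727247 ]] [[321.83341393 313.48965061]]
0.098 [[365.04445576 226.47857109]] [[321.68169167 316.42312261]]
0.101 [[365.09855557 225.38183153]] [[321.52428551 319.46605092]]
0.104 [[365.15272339 224.28250085]] [[321.36087237 322.62463052]]
packed cap px [[318.57898609 236.15099452]] seen (318.0, 236.75)
time: 13.35
eef_pos: [0.6417, 0.0094, 0.0612]
tool_rot: [[-0.998, 0.02, -0.062], [0.022, 1.0, -0.021], [0.061, -0.023, -0.998]]
force: [-0.1, -0.9, -2.7]
width: 0.398
```

```bash
for i in 1 2; do python3 -m jog '[[0,0,0.0015,0,0,0,1],[0,0,0,0,0,0,1]]' | grep -E "eef|force"; done
```

```text
eef_pos: [0.6419, 0.0095, 0.0604]
force: [0.4, 0.1, 1.5]
eef_pos: [0.6422, 0.0095, 0.0604]
force: [-1.8, -1.4, 7.6]
```

```bash
python3 -m jog '[[0,0,-0.0008,0,0,0,1],[0,0,0,0,0,0,0.1],[0,0,0,0,0,0,0],[0,0,0,0,0,0,-0.15],[0,0,0,0,0,0,-0.15],[0.001,0,-0.02,0,0,0,-0.15],[0.002,0,-0.04,0,0,0,-0.15],[0.004,0,-0.06,0,0,0,-0.15],[0.004,0,-0.065,0,0,0,-0.15]]'
python3 - <<'E'
from h import *
t=dict(np.load("pics/top0.npz"))
H=np.array([.504,-.386]);go(np.r_[H,.20],frame([0,0,-1],[-.09,.996,0]));go(np.r_[H,.20],frame([0,0,-1],[.996,.09,0]))
print(env.read_state()["qpos"].round(1))
E
```

```text
time: 14.98
eef_pos: [0.6417, 0.013, 0.2099]
tool_rot: [[-0.998, 0.02, -0.062], [0.021, 1.0, -0.021], [0.061, -0.022, -0.998]]
force: [0.3, -0.1, 0.2]
width: 0.575
tcp target [ 0.504 -0.386  0.181] shift first(mm, tool axes) [ 127.2 -400.9   45.8] share [ 0.159  -0.5011  0.0572] | turn deg [-1.08 -3.58 -6.34] share [-0.217 -0.716 -1.269] | shift after turn share [ 0.2163 -0.4812  0.0362]
tcp target [ 0.504 -0.386  0.181] shift first(mm, tool axes) [ 127.2 -400.9   45.8] share [ 0.159  -0.5011  0.0572] | turn deg [-3.61 -1.93 83.62] share [-0.722 -0.386 16.724] | shift after turn share [-0.4812 -0.2163  0.0362]
[ 18.   42.2 -41.   83.2  28.3  69.2  61.3]
```

```bash
python3 -m jog '[[0.018,-0.056,0.001,0,0,0,-0.4],[0.018,-0.056,0.001,0,0,0,-0.4],[0.018,-0.056,0.001,0,0,0,-0.4],[0.018,-0.056,0.001,0,0,0,-0.4],[0.018,-0.056,0.001,0,0,0,-0.4],[0.018,-0.056,0.001,0,0,0,-0.4],[0.018,-0.056,0.001,0,0,0,-0.4],[0.018,-0.056,0.001,0,0,0,-0.4],[0.015,-0.053,0,0,0,0,-0.4],[0,0,0,-0.11,-0.36,-0.63,-0.4],[0,0,0,-0.11,-0.36,-0.63,-0.4],[0,0,0,0,0,0,-0.4]]'
python3 - <<'E'
from h import *
w=cap("wrist","w7");t=cap("top","t1")
o=np.zeros((600,800,3),np.uint8);o[:480,:500]=w["image"][:,70:570,::-1];o[:360,500:]=cv2.resize(t["image"][150:280,300:408],(300,360))[:,:,::-1]
cv2.imwrite("pics/v7.png",o);H=np.array([.504,-.386]);go(np.r_[H,.20],frame([0,0,-1],[-.097,.995,0]));print(proj(w,[[.504,-.386,.044]]))
E
```

```text
time: 16.48
eef_pos: [0.5059, -0.3859, 0.2191]
tool_rot: [[-0.996, -0.087, 0.001], [-0.087, 0.996, -0.001], [-0.001, -0.001, -1.0]]
force: [-0.1, -0.2, 0.2]
width: 0.704
tcp target [ 0.504 -0.386  0.181] shift first(mm, tool axes) [ 2.8 -0.6 37.9] share [ 0.0035 -0.0008  0.0474] | turn deg [-0.04  0.03 -0.52] share [-0.008  0.006 -0.103] | shift after turn share [ 0.0035 -0.0008  0.0474]
[[321.52974558 210.65046223]]
```

View pics/v7.png

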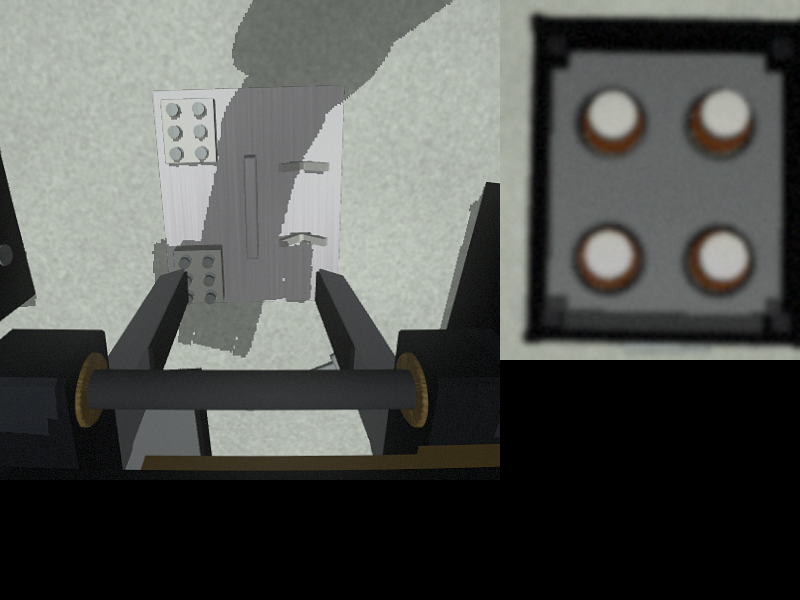

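Run:
```python
from h import *
w=dict(np.load("pics/w7.npz"))
h=plane(w,[(320.5,155),(322.3,258.5)],.044);print(h,h.mean(0),np.linalg.norm(h[0]-h[1]),np.degrees(np.arctan2(*(h[0]-h[1])[1::-1])))
c=plane(w,[(222,91),(413,86),(408,303)],.006);print(c,np.linalg.norm(c[0]-c[1]),np.linalg.norm(c[1]-c[2]))
d=c[0]-c[1];e=c[1]-c[2];print(np.degrees(np.arctan2(-d[0]*-1,-d[1])),np.degrees(np.arctan2(e[1],e[0])),(c[0]+c[2])/2)
# straight edges by Hough/line fit: near (far) edge & right edge
g=cv2.GaussianBlur(cv2.cvtColor(w["image"],cv2.COLOR_RGB2GRAY),(3,3),0)
L=cv2.createLineSegmentDetector(0).detect(g)[0].reshape(-1,4)
for l in L:
    n=np.hypot(l[0]-l[2],l[1]-l[3])
    if n>40 and 215<min(l[0],l[2]) and max(l[0],l[2])<430 and max(l[1],l[3])<310:
        z=.044 if 300<l[0]<335 else .006
        p=plane(w,[l[:2],l[2:]],z);q=p[1]-p[0];print(l.round(1),p[:,:2].round(4).tolist(),np.degrees(np.arctan2(q[1],q[0])).round(2))
```

```text
[[ 0.45163836 -0.39150953  0.044     ]
 [ 0.55243559 -0.38101806  0.044     ]] [ 0.50203698 -0.38626379  0.044     ] 0.10134176206570013 -174.05776925036446
[[ 0.40020866 -0.49373461  0.006     ]
 [ 0.37935726 -0.30648718  0.006     ]
 [ 0.61091595 -0.27727378  0.006     ]] 0.1884048278497313 0.2333941989953862
6.354135314002841 -172.80956223726074 [ 0.50556231 -0.38550419  0.006     ]
[285.1  99.4 286.7 139.4] [[0.403, -0.431], [0.4414, -0.427]] 5.95
[285.  160.7 281.5  98.1] [[0.4629, -0.4273], [0.4021, -0.4347]] -173.13
[240.5 243.8 289.3 242.3] [[0.5566, -0.4704], [0.5501, -0.4172]] 96.88
[270.  240.2 282.1 183.4] [[0.5497, -0.4384], [0.4866, -0.429]] 171.48
[289.4 249.1 244.3 250.8] [[0.558, -0.4167], [0.5642, -0.466]] -82.84
[292.2 245.6 295.  296.8] [[0.5537, -0.4139], [0.6143, -0.4067]] 6.78
[291.8 298.1 289.6 251.8] [[0.6163, -0.4102], [0.561, -0.4162]] -173.81
[304.4  88.5 223.2  91.4] [[0.3948, -0.4108], [0.4033, -0.4829]] -83.34
[222.7  93.1 235.  230.7] [[0.4021, -0.493], [0.5422, -0.4768]] 6.59
[409.  201.9 412.2 105.6] [[0.4945, -0.2936], [0.3978, -0.3046]] -173.55
[325.  216.9 323.9 159.4] [[0.5098, -0.3821], [0.4554, -0.388]] -173.88
[327.8 183.1 328.8 248.1] [[0.477, -0.3824], [0.5411, -0.3755]] 6.16
```

```bash
python3 -m jog '[[0.0035,-0.0005,0.03,0,0,-0.28,-0.4],[0,0,0.06,0,0,0,-0.4],[0,0,0.06,0,0,0,-0.4],[0,0,0.05,0,0,0,-0.4],[0,0,0.03,0,0,0,-0.4],[0,0,0.01,0,0,0,-0.4],[0,0,0.006,0,0,0,-0.4],[0,0,0,0,0,0,0.2]]'
python3 - <<'E'
from h import *
go([.503,-.386,.037],frame([0,0,-1],[-np.sin(np.radians(6.4)),np.cos(np.radians(6.4)),0]))
E
```

```text
time: 17.58
eef_pos: [0.5045, -0.386, 0.0222]
tool_rot: [[-0.994, -0.113, 0.001], [-0.113, 0.994, -0.001], [-0.001, -0.001, -1.0]]
force: [0.1, 0.5, -0.0]
width: 0.626
tcp target [ 0.503 -0.386  0.018] shift first(mm, tool axes) [1.4 0.2 4.2] share [0.0018 0.0003 0.0052] | turn deg [-0.06  0.06  0.1 ] share [-0.011  0.013  0.02 ] | shift after turn share [0.0018 0.0003 0.0052]
```

```bash
python3 -m jog '[[0.0015,0,0.003,0,0,0,0.3],[0,0,0.001,0,0,0,1],[0,0,0,0,0,0,1],[0,0,0,0,0,0,1],[0,0,0,0,0,0,1],[0,0,0,0,0,0,1],[0,0,0,0,0,0,1]]'; python3 -m jog '[[0,0,-0.005,0,0,0,1],[0,0,-0.03,0,0,0,1],[0,0,0,0,0,0,1]]'
```

```text
time: 18.45
eef_pos: [0.5027, -0.3862, 0.0182]
tool_rot: [[-0.994, -0.113, 0.0], [-0.113, 0.994, -0.0], [-0.0, -0.0, -1.0]]
force: [0.1, -0.9, 0.2]
width: 0.126
time: 18.82
eef_pos: [0.5036, -0.3862, 0.0472]
tool_rot: [[-0.994, -0.113, 0.002], [-0.113, 0.994, -0.001], [-0.002, -0.001, -1.0]]
force: [-0.5, 0.1, -4.7]
width: 0.124
```

```bash
python3 -m jog '[[0,0,-0.05,0,0,0,1],[0,0,-0.06,0,0,0,1],[0,0,-0.06,0,0,0,1],[0,0,-0.05,0,0,0,1],[0,0,0,0,0,0,1]]'
python3 - <<'E'
from h import *
for f in("top0","t1"):
    t=dict(np.load(f"pics/{f}.npz"));g=cv2.cvtColor(t["image"],cv2.COLOR_RGB2GRAY);k=4
    r=cv2.resize(g[145:285,298:424],None,fx=k,fy=k,interpolation=cv2.INTER_CUBIC)
    m=(r<85).astype(np.uint8);c=max(cv2.findContours(m,cv2.RETR_EXTERNAL,2)[0],key=cv2.contourArea).reshape(-1,2)
    P=plane(t,(c+.5)/k-.5+[298,145],.128)
    rc=cv2.minAreaRect((P[:,:2]*1000).astype(np.float32));print(f,rc)
    # edge lines: robust median per side in a frame turned by -1.1 deg
    q=(P-CC)@np.c_[CX,CY,[0,0,1]]
    for ax in(0,1):
        o=1-ax
        for sg in(1,-1):
            lim=.09 if o==1 else .1
            sel=q[(abs(q[:,o])<lim)&(q[:,ax]*sg>.09)]
            a=np.polyfit(sel[:,o],sel[:,ax],1);print("axis",ax,sg,"pos",np.median(sel[:,ax]).round(4),"slope deg",np.degrees(a[0]).round(2))
E
```

```text
time: 19.45
eef_pos: [0.5042, -0.3864, 0.2242]
tool_rot: [[-0.994, -0.113, 0.005], [-0.113, 0.994, -0.003], [-0.004, -0.003, -1.0]]
force: [-0.6, 1.1, -4.9]
width: 0.12
top0 ((586.8522338867188, -35.83061218261719), (220.41270446777344, 259.4001770019531), 88.94175720214844)
axis 0 1 pos 0.1285 slope deg -0.28
axis 0 -1 pos -0.1272 slope deg -0.08
axis 1 1 pos 0.1091 slope deg 0.01
axis 1 -1 pos -0.1063 slope deg -0.05
t1 ((586.8480224609375, -35.832801818847656), (220.417236328125, 259.408447265625), 88.94175720214844)
axis 0 1 pos 0.1284 slope deg -0.24
axis 0 -1 pos -0.1271 slope deg -0.06
axis 1 1 pos 0.1091 slope deg 0.06
axis 1 -1 pos -0.1063 slope deg -0.05
```

```bash
cat >> h.py <<'E'
C2=np.array([.5864,-.0353,0]);YAW=np.radians(-1.05)
RT=frame([0,0,-1],[-np.sin(YAW),np.cos(YAW),0])
E
python3 - <<'E'
from h import *
go(np.r_[C2[:2],.235],RT)
E
```

```text
tcp target [ 0.5864 -0.0353  0.216 ] shift first(mm, tool axes) [-121.3  339.6    7.6] share [-0.1517  0.4245  0.0095] | turn deg [-0.17  0.25  7.53] share [-0.035  0.05   1.507] | shift after turn share [-0.0947  0.4407  0.0103]
```

```bash
python3 -m jog '[[0,0,0,-0.01,0.02,0.5,1],[0,0,0,-0.01,0.02,0.5,1],[0,0.02,0,-0.01,0.01,0.5,1],[-0.01,0.04,0.001,0,0,0,1],[-0.012,0.05,0.001,0,0,0,1],[-0.012,0.055,0.001,0,0,0,1],[-0.012,0.055,0.001,0,0,0,1],[-0.012,0.055,0.001,0,0,0,1],[-0.012,0.055,0.001,0,0,0,1],[-0.012,0.05,0.001,0,0,0,1],[-0.01,0.04,0.001,0,0,0,1],[-0.003,0.02,0.001,0,0,0,1]]'; python3 -m jog '[[0,0,0,0,0,0,1],[0,0,0,0,0,0,1]]'
python3 - <<'E'
from h import *
go(np.r_[C2[:2],.18],RT);print(env.read_state()["moment"])
E
```

```text
time: 20.95
eef_pos: [0.5837, -0.0329, 0.2143]
tool_rot: [[-1.0, 0.016, -0.006], [0.016, 1.0, 0.003], [0.006, 0.003, -1.0]]
force: [-0.5, 0.0, -5.2]
width: 0.126
time: 21.2
eef_pos: [0.5835, -0.0377, 0.2148]
tool_rot: [[-1.0, 0.02, -0.006], [0.02, 1.0, 0.001], [0.006, 0.0, -1.0]]
force: [-0.1, -0.7, -4.4]
width: 0.121
tcp target [ 0.5864 -0.0353  0.161 ] shift first(mm, tool axes) [-3.2  2.4 53.8] share [-0.004   0.003   0.0672] | turn deg [ 0.03 -0.32 -0.1 ] share [ 0.005 -0.064 -0.02 ] | shift after turn share [-0.0036  0.003   0.0673]
[ 0.01576199 -0.01371987 -0.01015902]
```

```bash
python3 -m jog '[[-0.004,0.003,0.02,0,-0.06,-0.02,1],[0,0,0.03,0,0,0,1],[0,0,0.017,0,0,0,1],[0,0,0,0,0,0,1],[0,0,0,0,0,0,1]]'
python3 - <<'E'
from h import *
go(np.r_[C2[:2],.141],RT)
w=cap("wrist","w8");s=cap("side","s8");
o=np.zeros((600,800,3),np.uint8);o[:320,:640]=w["image"][:320,:,::-1];o[320:,:560]=cv2.resize(s["image"][190:330,260:440],(560,436))[:280,:,::-1]
cv2.imwrite("pics/v8.png",o)
g=cv2.cvtColor(w["image"],cv2.COLOR_RGB2GRAY)
for l in cv2.createLineSegmentDetector(0).detect(g)[0].reshape(-1,4):
    if np.hypot(l[0]-l[2],l[1]-l[3])>60: print(l.round(1).tolist())
E
```

```text
time: 21.82
eef_pos: [0.5877, -0.0329, 0.1623]
tool_rot: [[-1.0, 0.016, 0.002], [0.016, 1.0, 0.002], [-0.002, 0.002, -1.0]]
force: [0.0, -1.1, -4.4]
width: 0.127
tcp target [ 0.5864 -0.0353  0.122 ] shift first(mm, tool axes) [ 1.4 -2.5 40.2] share [ 0.0017 -0.0032  0.0503] | turn deg [0.14 0.12 0.13] share [0.028 0.023 0.026] | shift after turn share [ 0.0016 -0.003   0.0503]
[519.4000244140625, 48.79999923706055, 123.0999984741211, 48.70000076293945]
[479.3999938964844, 468.5, 578.0999755859375, 465.8999938964844]
[111.9000015258789, 22.700000762939453, 524.4000244140625, 24.100000381469727]
[154.1999969482422, 368.5, 111.0999984741211, 40.900001525878906]
[480.70001220703125, 365.79998779296875, 520.5999755859375, 51.900001525878906]
[524.5999755859375, 42.20000076293945, 489.8999938964844, 317.1000061035156]
[284.29998779296875, 354.29998779296875, 282.79998779296875, 425.6000061035156]
[354.3999938964844, 329.8999938964844, 444.3999938964844, 329.5]
[39.400001525878906, 366.6000061035156, 154.39999389648438, 368.5]
[251.3000030517578, 71.80000305175781, 256.79998779296875, 201.8
[... 1149 characters left out ...]
89648438, 63.900001525878906, 243.10000610351562, 62.599998474121094]
[240.60000610351562, 64.9000015258789, 131.89999389648438, 66.5]
[66.9000015258789, 467.70001220703125, 475.6000061035156, 470.3999938964844]
[336.5, 273.20001220703125, 344.29998779296875, 368.0]
[534.4000244140625, 367.70001220703125, 638.2000122070312, 365.70001220703125]
[290.6000061035156, 455.3999938964844, 178.10000610351562, 454.20001220703125]
[465.6000061035156, 445.8999938964844, 351.8999938964844, 446.70001220703125]
[279.3999938964844, 378.5, 186.89999389648438, 378.0]
[471.8999938964844, 378.0, 363.1000061035156, 378.3999938964844]
[361.79998779296875, 440.8999938964844, 466.8999938964844, 437.20001220703125]
```

View pics/v8.png

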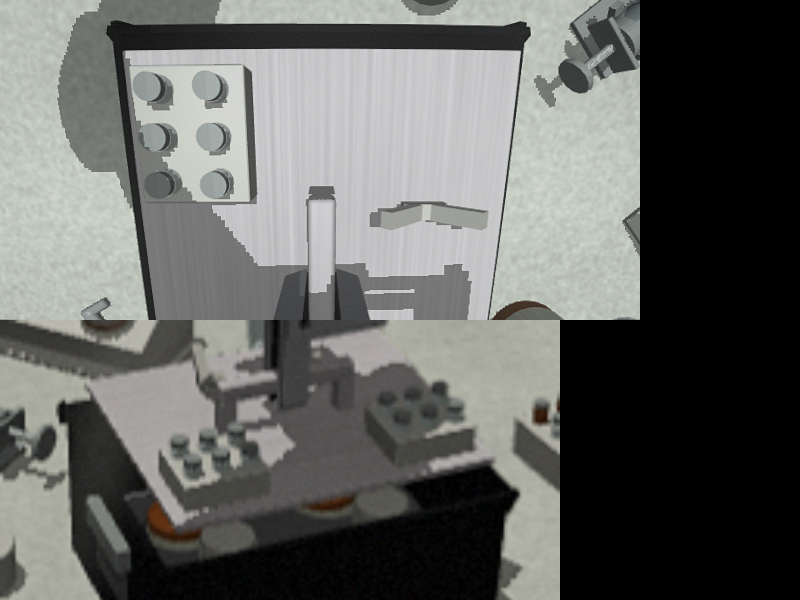

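Run:
```python
from h import *
w=dict(np.load("pics/w8.npz"))
def P(l,z): return plane(w,[l[:2],l[2:]],z)[:,:2].round(4).tolist()
print("tray L",P([123,51.6,160.8,368.1],.1503),"R",P([520.6,51.9,480.7,365.8],.1503),"near",P([519.4,48.8,123.1,48.7],.1503))
print("case L",P([111.1,40.9,154.2,368.5],.128),"R",P([524.6,42.2,489.9,317.1],.128),"near",P([111.9,22.7,524.4,24.1],.128))
print("corners case",plane(w,[(107,23),(529,23)],.128))
print(env.read_state()["eef_pos"],env.read_state()["tool_rot"].round(4).tolist())
```

```text
tray L [[0.4727, -0.1246], [0.6448, -0.1289]] R [[0.4759, 0.0635], [0.6466, 0.0608]] near [[0.4745, 0.0628], [0.4715, -0.1244]]
case L [[0.4629, -0.1411], [0.6608, -0.1448]] R [[0.4671, 0.0763], [0.6267, 0.0738]] near [[0.4541, -0.1394], [0.4583, 0.0753]]
corners case [[ 0.45419171 -0.14199744  0.128     ]
 [ 0.45779656  0.07766627  0.128     ]]
[ 0.58785569 -0.03281811  0.16260304] [[-0.9999, 0.0159, 0.0027], [0.0159, 0.9999, 0.0022], [-0.0026, 0.0022, -1.0]]
```

```bash
python3 -m jog '[[0.0017,-0.0025,0.005,0.01,0.01,0.01,1],[0,0,0.01,0,0,0,1],[0,0,0.01,0,0,0,1],[0,0,0.005,0,0,0,1],[0,0,0,0,0,0,1]]'
python3 - <<'E'
from h import *
go(np.r_[C2[:2],.141],RT);s=env.read_state();print(s["force"],s["moment"])
E
```

```text
time: 22.55
eef_pos: [0.5855, -0.0348, 0.1373]
tool_rot: [[-1.0, 0.016, -0.001], [0.016, 1.0, 0.001], [0.001, 0.001, -1.0]]
force: [-0.1, -0.1, -4.5]
width: 0.126
tcp target [ 0.5864 -0.0353  0.122 ] shift first(mm, tool axes) [-0.9 -0.5 15.3] share [-0.0012 -0.0007  0.0191] | turn deg [ 0.08 -0.05  0.1 ] share [ 0.016 -0.01   0.021] | shift after turn share [-0.0011 -0.0006  0.0191]
[-0.13299105 -0.13735855 -4.53879437] [ 0.06278454  0.06591674 -0.03116022]
```

```bash
python3 -m jog '[[-0.0005,0,0.005,0.01,0,0.02,1],[0,0,0.005,0,0,0,1],[0,0,0,0,0,0,1]]'; python3 -m jog '[[0,0,0.004,0,0,0,1],[0,0,0.003,0,0,0,1],[0,0,0,0,0,0,1]]';  python3 -m jog '[[0,0,0.001,0,0,0,1],[0,0,0,0,0,0,1]]'
```

```text
time: 22.92
eef_pos: [0.5859, -0.0349, 0.1294]
tool_rot: [[-1.0, 0.018, -0.001], [0.018, 1.0, 0.0], [0.001, 0.0, -1.0]]
force: [-0.1, -0.3, -5.5]
width: 0.123
time: 23.3
eef_pos: [0.586, -0.0349, 0.1239]
tool_rot: [[-1.0, 0.018, -0.0], [0.018, 1.0, 0.0], [0.0, 0.0, -1.0]]
force: [-0.5, -0.3, -4.8]
width: 0.125
time: 23.55
eef_pos: [0.5862, -0.0348, 0.1234]
tool_rot: [[-1.0, 0.018, 0.0], [0.018, 1.0, 0.0], [-0.0, 0.0, -1.0]]
force: [-0.1, 0.7, -3.9]
width: 0.121
```

```bash
for i in 1 2; do python3 -m jog '[[0,0,0.0012,0,0,0,1],[0,0,0,0,0,0,1]]'|grep -E "eef|force"; done
```

```text
eef_pos: [0.5862, -0.0349, 0.1224]
force: [0.4, 0.3, -4.4]
eef_pos: [0.5863, -0.0349, 0.1222]
force: [-3.5, -0.5, 5.1]
```

```bash
python3 -m jog '[[0,0,-0.0004,0,0,0,1],[0,0,0,0,0,0,0.4],[0,0,0,0,0,0,0],[0,0,0,0,0,0,-0.1],[0,0,0,0,0,0,-0.1],[0,0,-0.03,0,0,0,-0.1],[0,0,-0.06,0,0,0,-0.1],[0,0,-0.06,0,0,0,-0.2]]'
python3 - <<'E'
from h import *
s=env.read_state();print(s["qpos"].round(1))
go([.4194,.2296,.23],frame([0,0,-1],[.778,.628,0]))
E
```

```text
time: 25.05
eef_pos: [0.5859, -0.0348, 0.2428]
tool_rot: [[-1.0, 0.018, -0.001], [0.018, 1.0, 0.001], [0.001, 0.001, -1.0]]
force: [0.9, -0.2, -0.7]
width: 0.594
[ 27.8  34.1 -44.2  93.9  26.   62.9  65.4]
tcp target [0.4194 0.2296 0.211 ] shift first(mm, tool axes) [171.3 261.3  32.2] share [0.2141 0.3267 0.0402] | turn deg [ 3.000e-02 -5.000e-02  5.006e+01] share [ 6.0000e-03 -1.0000e-02  1.0011e+01] | shift after turn share [0.3879 0.0456 0.0398]
```

```bash
python3 -m jog '[[0.027,0.041,0,0,0,0,-0.2],[0.027,0.041,0,0,0,0,-0.2],[0.027,0.041,0,0,0,0,-0.2],[0.027,0.041,0,0,0,0,-0.2],[0.027,0.041,0,0,0,0,-0.2],[0.027,0.041,0,0,0,0,-0.2],[0.027,0.041,0,0,0,0,-0.2],[0.025,0.04,0,0,0,0,-0.2],[0,0,0,0,0,1,-0.2]]'
python3 -m jog '[[0,0,0,0,0,1,-0.2],[0,0,0,0,0,1,-0.2],[0,0,0,0,0,1,-0.2],[0,0,0,0,0,1,-0.2],[0,0,0,0,0,1,-0.2],[0,0,0,0,0,1,-0.2],[0,0,0,0,0,1,-0.2],[0,0,0,0,0,1,-0.2],[0,0,0,0,0,1,-0.2],[0,0,0,0,0,0,-0.2]]'
python3 - <<'E'
from h import *
s=env.read_state();print(s["qpos"].round(1))
go([.4194,.2296,.12],frame([0,0,-1],[.778,.628,0]))
w=cap("wrist","w9");t=cap("top","t2");
ax=np.array([-.628,.778,0]);c=np.array([.4194,.2296,.036]);print("pred c, nozzle, disc",proj(w,[c,c+.093*ax,c-.094*ax]))
# tray levelness: vial-block/plate corners cannot be felt; picture
o=np.zeros((600,800,3),np.uint8);o[:480,:440]=w["image"][:,100:540,::-1];o[:420,440:]=cv2.resize(t["image"][150:280,300:412],(360,420))[:,:,::-1]
cv2.imwrite("pics/v9.png",o)
g=cv2.cvtColor(w["image"],cv2.COLOR_RGB2GRAY)
for l in cv2.createLineSegmentDetector(0).detect(g)[0].reshape(-1,4):
    if np.hypot(l[0]-l[2],l[1]-l[3])>35 and max(l[1],l[3])<330: print(l.round(1).tolist())
E
```

```text
time: 26.18
eef_pos: [0.418, 0.2329, 0.2424]
tool_rot: [[-0.995, 0.102, 0.0], [0.102, 0.995, 0.002], [-0.0, 0.002, -1.0]]
force: [0.4, 0.3, 0.3]
width: 0.603
time: 27.42
eef_pos: [0.4198, 0.2299, 0.242]
tool_rot: [[-0.63, 0.777, 0.0], [0.777, 0.63, 0.0], [0.0, 0.001, -1.0]]
force: [0.6, 0.0, 0.8]
width: 0.604
[ -7.2  22.  -33.9 110.1  15.3  52.3  -9.7]
tcp target [0.4194 0.2296 0.101 ] shift first(mm, tool axes) [ -0.   -0.6 141. ] share [-0.     -0.0007  0.1762] | turn deg [ 0.03 -0.    0.11] share [ 0.007 -0.     0.021] | shift after turn share [-0.     -0.0006  0.1762]
pred c, nozzle, disc [[320.27549933 206.57497734]
 [320.33332597 113.48316596]
 [320.22744345 289.76046806]]
[450.6000061035156, 329.5, 540.5999755859375, 328.5]
[447.70001220703125, 274.3999938964844, 454.79998779296875, 111.80000305175781]
[103.0999984741211, 328.6000061035156, 191.89999389648438, 329.3999938964844]
[512.0999755859375, 273.29998779296875, 532.2999877929688, 243.39999389648438]
[22.600000381469727, 115.30000305175781, 3.299999952316284, 147.6999969482422]
[347.0, 185.60000610351562, 346.1000061035156, 229.39999389648438]
[335.5, 230.6999969482422, 299.29998779296875, 229.1999969482422]
[102.9000015258789, 325.8999938964844, 49.70000076293945, 295.1000061035156]
[120.80000305175781, 259.6000061035156, 165.1999969482422, 290.6000061035156]
[50.29999923706055, 293.6000061035156, 0.4000000059604645, 257.20001220703125]
[464.8999938964844, 120.5999984741211, 456.8999938964844, 275.6000061035156]
[45.20000076293945, 202.5, 76.0, 224.3000030517578]
[294.8999938964844, 204.39999389648438, 295.5, 141.89999389648438]
```

View pics/v9.png

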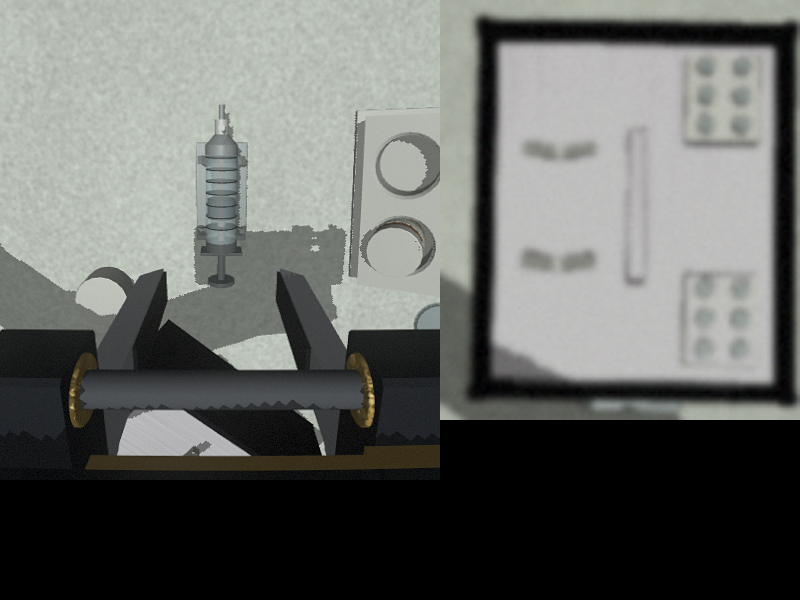

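Run:
```python
from h import *
w=dict(np.load("pics/w9.npz"));t=dict(np.load("pics/t1.npz"));s=dict(np.load("pics/s2.npz"))
ax=np.array([-.628,.778,0]);n=np.array([.778,.628,0]);c=np.array([.4194,.2296,.036])
for nm,uv,z in(("nozzle+93",(322,104),.036),("disc-94",(321.5,283),.036),("saddle+38",(322,160),.03),("saddle-38",(322,233),.03),("flange-57",(321,250),.04),("base front+55",(321,142),.006)):
    p=plane(w,[uv],z)[0]-c; print(nm,"along",(p@ax).round(4),"across",(p@n).round(4))
im=t["image"];cv2.imwrite("pics/x.png",im)
g=cv2.cvtColor(im,cv2.COLOR_RGB2GRAY)[255:325,205:290];g2=cv2.cvtColor(dict(np.load("pics/top0.npz"))["image"],cv2.COLOR_RGB2GRAY)[255:325,205:290]
m=(g2<np.median(g2)-25);ys,xs=np.nonzero(m);P=plane(t,np.c_[xs+205,ys+255],.036)-c;u=P@ax;v=P@n
k=abs(v)<.03
print("top mask along",np.percentile(u[k],[0,2,50,98,100]).round(3),"across med",np.median(v[k]).round(4))
for a in np.arange(-.1,.1,.01):
    q=k&(u>=a)&(u<a+.01); print(a.round(2),q.sum(),v[q].min().round(3) if q.any() else'',v[q].max().round(3) if q.any() else'')
```

```text
nozzle+93 along 0.1019 across 0.0016
disc-94 along -0.0859 across 0.0014
saddle+38 along 0.0475 across 0.0017
saddle-38 along -0.0302 across 0.0019
flange-57 along -0.0463 across 0.0008
base front+55 along 0.0648 across 0.0007
top mask along [-0.099 -0.094 -0.006  0.074  0.097] across med 0.0016
-0.1 45 -0.012 0.015
-0.09 49 -0.013 0.016
-0.08 14 -0.002 0.007
-0.07 49 -0.02 0.023
-0.06 83 -0.028 0.024
-0.05 91 -0.027 0.026
-0.04 91 -0.025 0.026
-0.03 82 -0.024 0.025
-0.02 70 -0.017 0.021
-0.01 72 -0.017 0.024
-0.0 70 -0.016 0.024
0.01 71 -0.017 0.023
0.02 74 -0.028 0.024
0.03 93 -0.024 0.027
0.04 91 -0.025 0.026
0.05 71 -0.019 0.026
0.06 50 -0.013 0.017
0.07 26 -0.008 0.009
0.08 3 -0.006 0.0
0.09 8 -0.001 0.004
```

Run:
```python
from h import *
w=dict(np.load("pics/w9.npz"));s=dict(np.load("pics/s2.npz"));t=dict(np.load("pics/t1.npz"))
st=env.read_state();T=w["world_from_camera"];R=st["tool_rot"];print("cam in tool",(R.T@(T[:3,3]-st["eef_pos"])).round(4),(R.T@T[:3,:3]).round(3).tolist())
print("socket pred",proj(w,[[.530,.375,.0515]]),"seen (507,163)")
ax=np.array([-.628,.778,0]);c=np.array([.4194,.2296,.036])
for d in(0,.0087):
    print(d,"side nozzle,disc,flange",proj(s,[c+ax*(.093+d),c+ax*(d-.094),c+ax*(d-.057)]).round(1).tolist())
# tin centre, top versus wrist
g=s["image"][195:245,210:290];cv2.imwrite("pics/y.png",g)
gg=cv2.cvtColor(s["image"],cv2.COLOR_RGB2GRAY)
m=gg[195:245,210:290]<np.median(gg[195:245,210:290])-30
cols=np.nonzero(m.any(0))[0]+210
for x in list(range(210,230,2))+list(range(262,290,2)): print(x,(np.nonzero(m[:,x-210])[0]+195).tolist())
```

```text
cam in tool [ 0.0773  0.0006 -0.1792] [[-0.001, -0.964, -0.267], [1.0, -0.001, -0.0], [0.0, -0.267, 0.964]]
socket pred [[500.88655568 166.44628281]] seen (507,163)
0 side nozzle,disc,flange [[217.7, 211.1], [278.0, 230.8], [265.5, 226.7]]
0.0087 side nozzle,disc,flange [[215.1, 210.3], [275.1, 229.8], [262.6, 225.8]]
210 []
212 []
214 []
216 [210, 211]
218 [212, 213]
220 [208, 209, 213, 214, 222]
222 [209, 210, 212, 213, 214, 215, 222, 223, 229, 230]
224 [210, 211, 212, 213, 214, 215, 216, 217, 218, 219, 223, 224, 228, 229, 230, 231]
226 [211, 212, 213, 214, 215, 216, 217, 218, 219, 220, 221, 222, 223, 224, 225, 226, 229, 230, 231, 232]
228 [208, 209, 210, 211, 212, 213, 214, 215, 216, 217, 218, 219, 220, 221, 222, 223, 224, 225, 226, 227, 228, 229, 231, 232]
262 [195, 196, 197, 198, 199, 200, 219, 220, 221, 222, 223, 224, 225, 226, 227, 228, 229, 230, 231, 232, 233, 234, 235, 236, 237, 238, 239, 240]
264 [195, 196, 197, 198, 199, 200, 201, 220, 221, 222, 223, 224, 227, 228, 229, 230, 231, 232, 233, 234, 235, 236, 237, 238, 239, 240]
266 [195, 196, 197, 198, 199, 200, 201, 202, 218,
[... 935 characters left out ...]
 231, 232, 233, 234, 235, 236, 237, 238, 239, 240, 241, 242, 243, 244]
284 [196, 197, 198, 199, 200, 201, 202, 203, 204, 205, 206, 216, 217, 218, 219, 220, 221, 222, 223, 224, 225, 226, 227, 228, 229, 230, 231, 232, 233, 234, 235, 236, 237, 238, 239, 240, 241, 242, 243, 244]
286 [196, 197, 198, 199, 200, 201, 202, 203, 204, 205, 206, 207, 208, 216, 217, 218, 219, 220, 221, 222, 223, 224, 225, 226, 227, 228, 229, 230, 231, 232, 233, 234, 235, 236, 237, 238, 239, 240, 241, 242, 243, 244]
288 [196, 197, 198, 199, 200, 201, 202, 203, 204, 205, 206, 207, 216, 217, 218, 219, 220, 221, 222, 223, 224, 225, 226, 227, 228, 229, 230, 231, 232, 233, 234, 235, 236, 237, 238, 239, 240, 241, 242, 243, 244]
```

Run:
```python
from h import *
w=dict(np.load("pics/w9.npz"));s=dict(np.load("pics/side0.npz"));t=dict(np.load("pics/top0.npz"));w1=dict(np.load("pics/w1.npz"))
V={"t":t,"s":s,"w":w,"w1":w1}
pts={"nozzle":dict(t=(215,315),s=(215.5,210.3),w=(322,104),w1=(407,29)),"disc":dict(t=(277.5,264.5),s=(274.5,229.5),w=(321.5,283),w1=(143,41)),"jar":dict(t=(210,225.7),w=(495,247),w1=(250,245),s=(294,181))}
for n,d in pts.items():
    k=list(d)
    for i in range(len(k)):
        for j in range(i): 
            p,e=tri(V[k[j]],d[k[j]],V[k[i]],d[k[i]]);print(n,k[j],k[i],p.round(4),"gap",e.round(4))
```

```text
nozzle t s [0.3584 0.3022 0.0387] gap 0.0058
nozzle t w [ 0.3563  0.3122 -0.0044] gap 0.0025
nozzle s w [0.3567 0.3099 0.0349] gap 0.0002
nozzle t w1 [0.3584 0.3088 0.0266] gap 0.0091
nozzle s w1 [0.3567 0.3107 0.0344] gap 0.0006
nozzle w w1 [0.3565 0.3099 0.0369] gap 0.0005
disc t s [0.4749 0.1554 0.0414] gap 0.0109
disc t w [0.4803 0.157  0.0152] gap 0.0008
disc s w [0.473  0.1642 0.0369] gap 0.0024
disc t w1 [0.4809 0.1567 0.0231] gap 0.0012
disc s w1 [0.4721 0.1604 0.0398] gap 0.003
disc w w1 [0.4776 0.1596 0.0284] gap 0.0035
jar t w [0.5691 0.3091 0.077 ] gap 0.0057
jar t w1 [0.5672 0.3061 0.0826] gap 0.0025
jar w w1 [0.5727 0.3109 0.0753] gap 0.0026
jar t s [0.5701 0.3044 0.081 ] gap 0.0056
jar w s [0.5739 0.3118 0.0753] gap 0.0039
jar w1 s [0.5743 0.3101 0.0764] gap 0.0021
```

```bash
python3 -m jog '[[0.0109,0.0012,0.03,0,0,0.02,-0.2],[0,0,0.06,0,0,0,-0.2],[0,0,0.06,0,0,0,-0.2],[0,0,0.05,0,0,0,-0.2],[0,0,0.02,0,0,0,-0.2],[0,0,0,0,0,0,-0.2]]'
python3 - <<'E'
from h import *
go([.4151,.2373,.036],frame([0,0,-1],[.778,.628,0]))
w=cap("wrist","w10");g=cv2.cvtColor(w["image"],cv2.COLOR_RGB2GRAY)
c=np.array([.4151,.2373,.036]);ax=np.array([-.628,.778,0]);n=np.array([.778,.628,0])
# barrel sides at several stations: strongest horizontal gradients
for d in(-.045,.0,.02,.05):
    q=proj(w,[c+ax*d,c+ax*d-n*.016,c+ax*d+n*.016]);r=int(round(q[0,1]));print(d,q.round(1).tolist())
    if r<478:
        x0=int(q[0,0]);row=g[r,max(0,x0-110):x0+110].astype(int);print(row[::5].tolist(),x0-110)
E
```

```text
time: 28.28
eef_pos: [0.4142, 0.237, 0.0648]
tool_rot: [[-0.628, 0.778, -0.002], [0.778, 0.628, -0.001], [0.001, -0.002, -1.0]]
force: [-0.6, -0.1, 0.9]
width: 0.598
tcp target [0.4151 0.2373 0.017 ] shift first(mm, tool axes) [-0.3  1.  47.8] share [-0.0004  0.0012  0.0598] | turn deg [-0.13 -0.05  0.01] share [-0.026 -0.01   0.003] | shift after turn share [-0.0003  0.0011  0.0598]
-0.045 [[322.0, 334.3], [296.3, 334.3], [347.7, 334.3]]
[66, 66, 69, 66, 66, 60, 29, 25, 25, 33, 111, 111, 109, 113, 185, 184, 124, 90, 115, 125, 130, 139, 146, 136, 125, 117, 102, 68, 110, 106, 108, 111, 108, 110, 109, 78, 25, 24, 19, 57, 64, 63, 63, 66] 211
0.0 [[322.0, 266.4], [294.9, 266.4], [349.2, 266.4]]
[188, 184, 191, 192, 198, 109, 119, 117, 116, 112, 112, 114, 113, 111, 89, 90, 90, 88, 102, 112, 88, 69, 45, 64, 109, 98, 86, 94, 91, 91, 89, 112, 108, 105, 108, 117, 110, 104, 104, 107, 108, 109, 108, 108] 212
0.02 [[322.0, 233.7], [294.2, 233.6], [349.8, 233.7]]
[193, 189, 185, 188, 186, 176, 185, 183, 181, 181, 184, 181, 188, 194, 159, 154, 153, 95, 106, 112, 116, 116, 117, 114, 109, 101, 89, 71, 161, 152, 145, 184, 179, 177, 182, 177, 173, 181, 179, 181, 175, 173, 177, 184] 212
0.05 [[322.0, 181.4], [293.1, 181.5], [350.9, 181.5]]
[188, 187, 190, 191, 186, 187, 199, 185, 178, 192, 193, 186, 184, 145, 168, 168, 91, 112, 125, 137, 144, 157, 157, 137, 133, 122, 110, 94, 96, 158, 155, 184, 182, 182, 189, 181, 180, 181, 177, 179, 181, 183, 182, 179] 212
```

```bash
python3 -m jog '[[0,0.0006,0.03,0,0,0,-0.2],[0,0,0.022,0,0,0,-0.2],[0,0,0.0078,0,0,0,-0.2],[0,0,0,0,0,0,0.1],[0,0,0,0,0,0,0.2],[0,0,0,0,0,0,0.3],[0,0,0,0,0,0,1],[0,0,0,0,0,0,1],[0,0,0,0,0,0,1]]'; python3 -m jog '[[0,0,-0.003,0,0,0,1],[0,0,-0.01,0,0,0,1],[0,0,-0.02,0,0,0,1],[0,0,0,0,0,0,1]]'
python3 - <<'E'
from h import *
s=env.read_state();print(s["moment"])
CR=np.array([.5863,-.0349,0])+.052*np.array([-np.sin(YAW),np.cos(YAW),0]);print(CR)
go(np.r_[CR[:2],.26],RT)
E
```

```text
time: 29.45
eef_pos: [0.4144, 0.2365, 0.0184]
tool_rot: [[-0.627, 0.779, -0.001], [0.779, 0.627, -0.002], [-0.0, -0.002, -1.0]]
force: [-3.7, -1.8, 6.3]
width: 0.331
time: 29.95
eef_pos: [0.4166, 0.2384, 0.0455]
tool_rot: [[-0.627, 0.779, 0.003], [0.779, 0.627, 0.002], [0.0, 0.004, -1.0]]
force: [0.9, 0.3, -1.3]
width: 0.334
[-0.08545764  0.04375657 -0.01063941]
[0.5872529  0.01709127 0.        ]
tcp target [0.5873 0.0171 0.241 ] shift first(mm, tool axes) [-279.3   -5.1 -195.6] share [-0.3491 -0.0064 -0.2445] | turn deg [  0.2    0.07 -50.13] share [  0.039   0.014 -10.025] | shift after turn share [-0.2183 -0.2726 -0.2443]
```

```bash
python3 -m jog '[[0,0,-0.045,0,0,0,1],[0,0,-0.05,0,0,0,1],[0,0,-0.05,0,0,0,1],[0,0,-0.05,0,0,0,1],[0,0,-0.045,0,0,-0.5,1],[0,0,0,0,0,-0.9,1],[0,0,0,0,0,-1,1],[0,0,0,0,0,-1,1],[0,0,0,0,0,-1,1],[0,0,0,0,0,-1,1],[0,0,0,0,0,-1,1],[0,0,0,0,0,-1,1]]'; python3 -m jog '[[0,0,0,0,0,-1,1],[0,0,0,0,0,-1,1],[0,0,0,0,0,-0.6,1],[0,0,0,0,0,0,1]]'
python3 - <<'E'
from h import *
go([.5873,.0171,.25],RT);print(env.read_state()["width"])
E
```

```text
time: 31.45
eef_pos: [0.4154, 0.2373, 0.236]
tool_rot: [[-0.97, 0.242, -0.0], [0.242, 0.97, 0.0], [0.0, 0.0, -1.0]]
force: [0.1, 0.6, -1.2]
width: 0.335
time: 31.95
eef_pos: [0.4154, 0.2373, 0.236]
tool_rot: [[-1.0, 0.021, -0.0], [0.021, 1.0, 0.0], [0.0, 0.0, -1.0]]
force: [-0.8, -0.1, -2.0]
width: 0.329
tcp target [0.5873 0.0171 0.231 ] shift first(mm, tool axes) [-176.5 -216.5    4.9] share [-0.2206 -0.2707  0.0061] | turn deg [ 0.02 -0.03 -0.15] share [ 0.004 -0.005 -0.029] | shift after turn share [-0.2199 -0.2712  0.0063]
0.3293238963994591
```

```bash
python3 -m jog '[[-0.016,-0.02,0,0,0,0,1],[-0.032,-0.039,0,0,0,0,1],[-0.032,-0.039,0,0,0,0,1],[-0.032,-0.039,0,0,0,0,1],[-0.032,-0.039,0,0,0,0,1],[-0.032,-0.039,0,0,0,0,1],[-0.028,-0.036,0,0,0,-0.03,1],[-0.016,-0.02,0,0,0,0,1],[0,0,0,0,0,0,1],[0,0,0,0,0,0,1]]'
python3 - <<'E'
from h import *
R,b=go([.5873,.0171,.14],RT)
s=env.read_state();w=cap("wrist","w11")
g=s["eef_pos"]-.019*s["tool_rot"][:,2]-[0,0,.0014];X=s["tool_rot"][:,0]
print("pred nozzle/flange/disc",proj(w,[g+.093*X,g-.057*X,g-.094*X]).round(1).tolist())
yv=np.array([-np.sin(YAW),np.cos(YAW),0]);xv=np.array([np.cos(YAW),np.sin(YAW),0]);cr=np.array([.5873,.0171,.138])
print("saddle -38 tips/V pred",proj(w,[cr-.038*xv+.025*yv,cr-.038*xv-.025*yv,cr-.042*xv+.025*yv]).round(1).tolist())
gr=cv2.cvtColor(w["image"],cv2.COLOR_RGB2GRAY)
for l in cv2.createLineSegmentDetector(0).detect(gr)[0].reshape(-1,4):
    if np.hypot(l[0]-l[2],l[1]-l[3])>22 and 230<l[0]<420 and max(l[1],l[3])<340: print(l.round(1).tolist())
E
```

```text
time: 33.2
eef_pos: [0.5862, 0.0192, 0.2365]
tool_rot: [[-1.0, 0.015, -0.001], [0.015, 1.0, 0.001], [0.001, 0.001, -1.0]]
force: [-0.4, 0.6, -1.2]
width: 0.334
tcp target [0.5873 0.0171 0.121 ] shift first(mm, tool axes) [ -1.2  -2.2 115.5] share [-0.0016 -0.0028  0.1443] | turn deg [ 0.08 -0.03  0.17] share [ 0.016 -0.006  0.034] | shift after turn share [-0.0015 -0.0026  0.1443]
pred nozzle/flange/disc [[321.0, 89.3], [321.3, 401.2], [321.3, 457.7]]
saddle -38 tips/V pred [[352.1, 186.2], [284.7, 186.0], [352.2, 180.8]]
[367.6000061035156, 271.8999938964844, 374.79998779296875, 81.69999694824219]
[355.70001220703125, 219.1999969482422, 286.8999938964844, 220.0]
[375.6000061035156, 81.0999984741211, 130.60000610351562, 81.30000305175781]
[399.6000061035156, 57.900001525878906, 386.29998779296875, 299.3999938964844]
[400.6000061035156, 329.79998779296875, 433.1000061035156, 329.70001220703125]
[348.1000061035156, 248.8000030517578, 286.79998779296875, 246.6999969482422]
[417.6000061035156, 295.1000061035156, 436.3999938964844, 276.3999938964844]
[359.1000061035156, 183.10000610351562
[... 2170 characters left out ...]
4.3999938964844, 212.89999389648438]
[323.5, 123.0999984741211, 323.5, 90.5999984741211]
[317.79998779296875, 90.5999984741211, 317.70001220703125, 123.0999984741211]
[309.20001220703125, 126.9000015258789, 309.29998779296875, 158.10000610351562]
[243.5, 298.1000061035156, 238.89999389648438, 218.10000610351562]
[332.70001220703125, 158.10000610351562, 332.79998779296875, 126.9000015258789]
[352.8999938964844, 184.60000610351562, 336.1000061035156, 162.8000030517578]
[380.6000061035156, 73.0999984741211, 274.3999938964844, 73.0999984741211]
[275.6000061035156, 75.0999984741211, 378.1000061035156, 75.19999694824219]
[307.6000061035156, 162.60000610351562, 287.1000061035156, 185.6999969482422]
```

Run:
```python
from h import *
w=dict(np.load("pics/w11.npz"))
print("handle top edges",plane(w,[(240,200),(259.9,210)],.148).round(4).tolist())
print("tray edge",plane(w,[(367.6,271.9),(374.8,81.7)],.110).round(4).tolist(),"near",plane(w,[(375,81.1),(132,81.3)],.110).round(4).tolist())
```

```text
handle top edges [[0.557, -0.0389, 0.148], [0.5646, -0.025, 0.148]]
tray edge [[0.6288, 0.059, 0.11], [0.4739, 0.0621, 0.11]] near [[0.4734, 0.0622, 0.11], [0.4696, -0.1244, 0.11]]
```

```bash
python3 -m jog '[[-0.0014,-0.002,0.02,0.01,0,0.03,1],[0,0,0.035,0,0,0,1],[0,0,0.035,0,0,0,1],[0,0,0.025,0,0,0,1],[0,0,0.01,0,0,0,1],[0,0,0.004,0,0,0,1],[0,0,0,0,0,0,1],[0,0,0,0,0,0,1]]'; python3 -m jog '[[0,0,0.003,0,0,0,1],[0,0,0.003,0,0,0,1],[0,0,0,0,0,0,1],[0,0,0,0,0,0,1]]'
```

```text
time: 34.25
eef_pos: [0.5887, 0.0157, 0.1338]
tool_rot: [[-1.0, 0.02, 0.001], [0.02, 1.0, -0.0], [-0.001, -0.0, -1.0]]
force: [0.4, 0.1, -1.5]
width: 0.338
time: 34.75
eef_pos: [0.5882, 0.0156, 0.1283]
tool_rot: [[-1.0, 0.02, -0.0], [0.02, 1.0, -0.0], [0.0, -0.0, -1.0]]
force: [-0.1, 0.0, -0.6]
width: 0.334
```

```bash
python3 -m jog '[[0.0008,0.0022,0.002,0,0,0,1],[0,0,0.001,0,0,0,1],[0,0,0,0,0,0,1]]'; for i in 1 2; do python3 -m jog '[[0,0,0.0012,0,0,0,1],[0,0,0,0,0,0,1]]'|grep -E "eef|force"; done
```

```text
time: 35.12
eef_pos: [0.5875, 0.0174, 0.1258]
tool_rot: [[-1.0, 0.02, -0.0], [0.02, 1.0, -0.0], [0.0, -0.0, -1.0]]
force: [-0.0, 1.1, -1.8]
width: 0.335
eef_pos: [0.5875, 0.0173, 0.1249]
force: [-0.5, 0.4, -1.5]
eef_pos: [0.5876, 0.0173, 0.124]
force: [0.5, 0.2, -1.6]
```

```bash
for i in 1 2 3; do python3 -m jog '[[0,0,0.001,0,0,0,1],[0,0,0,0,0,0,1]]'|grep -E "eef|force"; done
```

```text
eef_pos: [0.5875, 0.0173, 0.1232]
force: [-0.5, -0.2, -0.7]
eef_pos: [0.5877, 0.0172, 0.1226]
force: [-0.8, -0.8, 0.3]
eef_pos: [0.5877, 0.0172, 0.1224]
force: [-3.0, -1.3, 6.7]
```

```bash
python3 -m jog '[[0,0,-0.0006,0,0,0,1],[0,0,0,0,0,0,0.3],[0,0,0,0,0,0,0.15],[0,0,0,0,0,0,0],[0,0,0,0,0,0,0],[0,0,0,0,0,0,0]]'; python3 -m jog '[[0,0,-0.015,0,0,0,0],[0,0,-0.03,0,0,0,0],[0,0,-0.06,0,0,0,0],[0,0,-0.06,0,0,0,0]]'
python3 - <<'E'
from h import *
s=env.read_state();w=cap("wrist","w12");sd=cap("side","s12")
cr=np.array([.5877,.0172,.140]);X=np.array([-np.cos(YAW),-np.sin(YAW),0])
print("pred nozzle/disc wrist",proj(w,[cr+.093*X,cr-.094*X]).round(1).tolist(),"side",proj(sd,[cr+.093*X,cr-.094*X]).round(1).tolist())
gr=cv2.cvtColor(w["image"],cv2.COLOR_RGB2GRAY)
for l in cv2.createLineSegmentDetector(0).detect(gr)[0].reshape(-1,4):
    if np.hypot(l[0]-l[2],l[1]-l[3])>14 and 270<min(l[0],l[2]) and max(l[0],l[2])<375 and max(l[1],l[3])<330: print(l.round(1).tolist())
E
```

```text
time: 37.12
eef_pos: [0.5876, 0.0174, 0.1221]
tool_rot: [[-1.0, 0.02, 0.0], [0.02, 1.0, -0.0], [-0.0, -0.0, -1.0]]
force: [-0.3, -0.1, 0.6]
width: 0.499
time: 37.62
eef_pos: [0.5874, 0.0176, 0.2562]
tool_rot: [[-1.0, 0.02, 0.0], [0.02, 1.0, -0.0], [-0.0, -0.0, -1.0]]
force: [0.5, 0.2, -0.6]
width: 0.502
pred nozzle/disc wrist [[320.4, 108.4], [321.0, 331.5]] side [[302.8, 221.9], [380.2, 206.6]]
[301.20001220703125, 253.10000610351562, 300.1000061035156, 189.39999389648438]
[342.79998779296875, 20.399999618530273, 360.70001220703125, 26.600000381469727]
[329.70001220703125, 1.2000000476837158, 342.3999938964844, 20.299999237060547]
[341.0, 190.60000610351562, 340.70001220703125, 218.10000610351562]
[330.79998779296875, 21.0, 328.5, 0.6000000238418579]
[335.6000061035156, 210.6999969482422, 303.1000061035156, 210.39999389648438]
[339.3999938964844, 194.5, 303.1000061035156, 195.1999969482422]
[329.5, 146.8000030517578, 342.0, 160.39999389648438]
[346.8999938964844, 268.6000061035156, 294.3999938964844, 269.0]
[299.20001220703125, 160.3000030517578, 312.0, 145.6999969482422]
[336.89999
[... 1907 characters left out ...]
0.29998779296875, 295.6000061035156, 300.6000061035156]
[316.1000061035156, 316.8999938964844, 316.20001220703125, 300.6000061035156]
[320.6000061035156, 209.1999969482422, 338.29998779296875, 206.60000610351562]
[328.1000061035156, 161.39999389648438, 311.8999938964844, 161.3000030517578]
[315.70001220703125, 129.39999389648438, 313.29998779296875, 144.39999389648438]
[326.5, 144.5, 325.29998779296875, 129.39999389648438]
[344.3999938964844, 301.0, 328.1000061035156, 301.0]
[324.29998779296875, 327.0, 322.3999938964844, 301.8999938964844]
[312.79998779296875, 149.10000610351562, 303.29998779296875, 162.8000030517578]
[309.3999938964844, 76.9000015258789, 345.6000061035156, 76.9000015258789]
```

```bash
python3 -m jog '[[0,0,-0.03,0,0,0,0],[0,0,0,0,0,0,0],[0,0,0,0,0,0,0]]'; python3 -c "
from rig import env; print(env.close_job())"
```

```text
time: 38.1
eef_pos: [0.5871, 0.0172, 0.2773]
tool_rot: [[-1.0, 0.02, -0.001], [0.02, 1.0, -0.001], [0.001, -0.001, -1.0]]
force: [0.3, -0.5, 0.0]
width: 0.499
the job is handed in; nothing more can be done
None
```

The case is packed and handed in at about 38 s of the 72 s allowed, with the gripper raised clear. I drew the bottle out of the rack along its axis and stood it in the empty well. I then seated the tray on its corner posts and laid the smaller syringe in the tray's V cradle.

**Contact forces:** Each piece was lowered in small steps until it touched, and the force at contact read at most about 8 N.

**Bottle:** In the top view it stood upright in its well, in line with the other three.

**Tray:** It touched down at the seated height to within 0.2 mm, and the pictures showed it inside the rim. I judged it level from that height and the pictures; I did not measure its tilt separately.

**Syringe:** After I let go, it lay straight in the cradle. Its nozzle tip was within 1 pixel of the position expected.

**What disagreed:**
- The top camera put the syringe about 9 mm from where the side and wrist cameras put it. I used the side and wrist position, and the grasp was good.
- The bottle touched the floor about 10 mm lower than I had planned from my estimate of the grip height.
- I did not check the beaker, wrench, solvent bottle or tin again at the end. No unexpected contact force showed in the readings after each move.

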